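Change over the clamp jig and put the finished handles away

TASK

Swing the jig's clamp lever fully open, take out the finished handle and lay the pale raw blank squarely down in the nest instead, then swing the lever fully shut on it. Put every finished handle with a brass ferrule, the one from the jig and all those lying about the bench, in the open kit drawer, and push the drawer home until it seats. Leave the other things on the bench where they are.

Things in the scene. Friction and masses are not known exactly. Their poses are not given: they have to be found in the camera images.
- jig: Clamp jig, fixed: blue block 165 (x) x 130 (y) x 30 mm high (x -70 to +95 mm of its origin, which is on the bench under the nest's middle). On top, a nest for one bar lying along y, between stops 12 mm high: side stops 32 mm apart in x, standing only at |y| 28 to 56 mm (middle open for fingers), end stops 106 mm apart in y. Steel hinge ears at x 53 to 83, |y| up to 22 mm, 85 mm high.
- nest (a point): Centre of the nest's floor: 30 mm above the jig's origin, same axes. A bar lying in the nest has its centre 13 mm above this point.
- clamp (a joint): Angle (rad) of the jig's steel clamp lever with red crossbar. 0: shut, level, rubber pad on a bar in the nest (-0.06 on nothing). It swings up and over, away from the nest, about a level axis along the jig's y at jig x +68 mm, 71 mm above the bench; 2.2: fully open, at its stop, leaning back. Stiff hinge: stays where left.
- clamp_bar (a point): Middle of the lever's red crossbar: 16 mm thick, 120 mm long along the jig's y, 143 mm from the hinge axis. Shut, it is at jig x -75 mm, 71 mm above the bench. The steel arm (18 mm wide) meets it in the middle; it is free to grip from 15 to 60 mm either side of the middle.
- cabinet_drawer0 (a joint): How far the kit drawer stands open (m): 0 fully home at its stop, where a sprung ball detent (a bump felt over about the last 10 mm) holds it.
- cabinet_drawer0_handle (a point): Middle of the drawer's brass pull bar, 11 mm thick, 120 mm long along the drawer's y, 35 mm before the drawer's front and 47 mm above the bench. Its x axis points to where the drawer goes when pushed home. The drawer front is 274 mm wide and 58 mm high.
- drawer_floor (a point): Point on the drawer's inner floor, at the middle of the foot of its front wall (inner face), 22 mm above the bench; moves with the drawer, x pointing into the cabinet. Inside, the drawer reaches x 0 to 255 mm, y -119 to +119 mm, rim 41 mm above the floor. The part at x above (drawer opening - 6 mm) is under the cabinet's top.
- cabinet: The low plywood kit cabinet with the one drawer, fixed: 285 mm deep (x) x 280 (y) x 85 mm high; origin at the foot of its front, in the middle; the drawer opens to its -x.
- blank: The raw blank: plain pale square wooden bar 100 mm long along its x, 26 x 26 mm, no ferrule; origin at its centre. About 60 g.
- handle0: A finished tool handle: dark wooden bar with a brass ferrule on one end (its +x), 98 mm long over all along its x, 26 x 26 mm square section (ferrule 23 mm round); origin 0.5 mm from its mid-length, on its centre line. About 70 g. This one starts in the jig's nest, under the shut clamp lever.
- handle1: A finished tool handle: dark wooden bar with a brass ferrule on one end (its +x), 98 mm long over all along its x, 26 x 26 mm square section (ferrule 23 mm round); origin 0.5 mm from its mid-length, on its centre line. About 70 g. Lies on the bench, or is absent.
- handle2: A finished tool handle: dark wooden bar with a brass ferrule on one end (its +x), 98 mm long over all along its x, 26 x 26 mm square section (ferrule 23 mm round); origin 0.5 mm from its mid-length, on its centre line. About 70 g. Lies on the bench, or is absent.
- handle3: A finished tool handle: dark wooden bar with a brass ferrule on one end (its +x), 98 mm long over all along its x, 26 x 26 mm square section (ferrule 23 mm round); origin 0.5 mm from its mid-length, on its centre line. About 70 g. Lies on the bench, or is absent.
- handle4: A finished tool handle: dark wooden bar with a brass ferrule on one end (its +x), 98 mm long over all along its x, 26 x 26 mm square section (ferrule 23 mm round); origin 0.5 mm from its mid-length, on its centre line. About 70 g. Lies on the bench, or is absent.
- sanding_block: Bystander among the handles: cork block 80 x 45 x 28 mm; origin centre of underside.
- tape: Bystander: yellow roll of tape lying flat, 96 mm across, 25 mm high; origin centre of underside.
- glue: Bystander: glue jar with red cap, 72 mm across, 100 mm high; origin centre of underside.
- tin: Bystander: tin can, 90 mm across, 80 mm high; origin centre of underside.
- mug: Bystander: blue mug, 80 mm across, 90 mm high; origin centre of underside.
- driver: Bystander: screwdriver, red handle, 210 mm long, lying along its x.
Mind the look-alikes: they are no part of the job. Leave any purple or turquoise look-alike of the handle2 alone.

How it is judged:
By the outcome, as a careful person would: the job done as asked, in the order asked, and still so for the second after the job is handed in, with the robot touching nothing.
Of handle1, handle2, handle3, handle4 only 2 to 4 are there at a start; the rules pass over those that are not, and their reading is None.
At some moment in a run one of handle1, handle2, handle3, handle4 may be knocked a few centimetres aside while the robot is not near it.
Once in a run the grip may slacken for a moment while it holds something.
It also fails if it takes over 210 s, if anything falls off the work surface, if the arm or the gripper's body presses on something with over 40 N, if the wrist force passes 120 N, or if a joint passes its speed limit or range.

ROBOT

A 6-joint arm with a two-finger parallel gripper is mounted at the origin on the work surface. World frame = base frame: x ahead of the robot, y to its left, z up, the work surface at z = 0. Lengths are in mm, angles in rad, forces in N, time in s.
With the tool pointing down it reaches from about 300 to 775 mm from the base axis. Payload 14.6 kg.
Tool frame: the origin (TCP) lies midway between the tips of the shut fingers; the grasp point (between the pads) lies 19 mm behind it (manip.grasp_offset is the distance from the TCP to the grasp point, in mm); z points along the fingers, y is the line along which they close (so a half turn about z gives the same grasp; the last joint's range is limited). The gripper opens to 94 mm and grips with 3 to 60 N. Pads are 16 mm wide; open, the fingers measure 119 mm over their backs; the gripper's body (75 mm by 177 mm) begins 78 mm behind the grasp point.
Start: joints at [1.192, 0.3, 1.521, -0, 1.321, -0.067], TCP at [168.722, 523.471, 205.446] pointing down, gripper open.
Joint ranges: [-3.03, 3.03], [-0.79, 2.21], [0.23, 2.52], [-1.04, 4.18], [0, 3.07], [-2.55, 2.55]. Speed limits (rad/s): [2.22, 2.22, 2.57, 3.14, 3.14, 3.14].

INTERFACE

Orientations are given as [roll, pitch, yaw] about the fixed x, y, z axes, in that order (R = Rz(yaw) Ry(pitch) Rx(roll)).
In Python, from cell import manip, viewer gives the robot as it stands. The module is installed in compiled form; this text tells all that it offers.
- The arm moves only by the tool move_arm, never from a script. Its argument "moves" is a list of rows, each a list of 4 numbers: the shift along the tool's x, y, z in m, then the turn about the tool's z in rad. A call has 1 to 12 rows; each row is the pose to reach, as a shift and turn from the pose commanded when the call began, along the tool's axes at that moment; what a row does not reach only later rows make up. A row lasts 1/10 s, in which the tool goes at most 50 mm and 8.59 degrees, less where a joint would pass 70% of its speed; a pose out of reach is approached as far as the arm can. A call with a gripper value outside its range is refused whole. "jaw" is the finger opening in m, from 0 to 0.094, set as the call begins (left out, the last holds). The fingers move at their own pace and stop on an object; "squeeze" is the grip in N (left out, the last holds). Time passes only in rows, so rows that repeat a pose let the fingers close. It gives the time, the measured TCP pose, the force, the opening and the grip force at its end, in the units of the state.
- manip.read_state(): the state, without advancing time (a new reading comes with each control period).
- viewer.camera(name): name is "scene" or "top"; returns a dict with "frame" (384x512x3 uint8, blue, green, red), "z_map" (384x512 float32, mm along the optical axis (not along the pixel's ray), 0 where there is no reading), "fx", "fy", "cx", "cy" (pixels), "D" ([k1, k2, p1, p2, k3] as OpenCV has them; the pictures are not rectified), "origin" and "orientation" of the camera in the world. Camera axes: x right, y down, z forward; pixel columns grow to the right and rows downward; lengths in mm; the calibration is good to about 2 mm. A picture is of the moment at which its call begins.
- manip.sign_off(): hands the job in; it is judged then, once.
The state is a dict: "clock": time; "joints": joint angles; "qd": joint speeds; "effort": joint torques, N m; "eef_pos": TCP position; "eef_rot": TCP orientation; "wrist_force": force on the tool from outside, world axes, zero at the start; "moment": the same for the moment, N m; "finger_gap": finger opening in mm; "finger_force": force on a finger pad.
Only numpy, scipy, OpenCV 4.12 (cv2) and the standard library are available. Lean on these libraries where they do the work, as an engineer would, in place of code of your own. Each camera call takes 0.05 s, during which the arm holds its last target. There are 200 camera calls.

## Working session

There is one attempt and no reset: what is moved stays moved. The work goes in short steps, Python scripts to look and compute and a tool call to move; the robot and the scene stay as the last step left them, time stands still between calls to the robot, and variables do not carry over. Pictures are saved under pics/ and viewed, at most 14 in all, crops included, and the job is handed in when it is done.

Besides the shell and the picture viewer there is one more tool, called after "Request:" as name(argument=value, ...), one argument or row to a line, values as JSON. move_arm: Moves the arm, as the interface text tells. Its arguments: {"type":"object","properties":{"moves":{"type":"array"},"jaw":{"type":"number"},"squeeze":{"type":"number"}},"required":["moves"]}

```bash
mkdir -p pics; cat > h.py <<'E'
import numpy as np, cv2
from scipy.spatial.transform import Rotation as R
from cell import manip, viewer
def cam(n):
    c=viewer.camera(n); c['f']=np.array(c['frame']); c['z']=np.array(c['z_map'])
    c['K']=np.array([[c['fx'],0,c['cx']],[0,c['fy'],c['cy']],[0,0,1]]); c['D']=np.array(c['D'],float)
    o=np.array(c['orientation'],float)
    c['R']=o if o.shape==(3,3) else R.from_euler('xyz',o).as_matrix()
    c['o']=np.array(c['origin'],float); return c
def rays(c,uv):
    p=cv2.undistortPoints(np.array(uv,float).reshape(-1,1,2),c['K'],c['D']).reshape(-1,2)
    return np.c_[p,np.ones(len(p))]
def plane(c,uv,h):
    d=rays(c,uv)@c['R'].T; return c['o']+d*((h-c['o'][2])/d[:,2])[:,None]
def cloud(c):
    v,u=np.mgrid[:384,:512]; r=rays(c,np.c_[u.ravel(),v.ravel()])
    P=(r*c['z'].reshape(-1,1))@c['R'].T+c['o']; P[c['z'].ravel()==0]=np.nan
    return P.reshape(384,512,3)
E
python3 - <<'E'
from h import *
for n in("scene","top"):
    c=cam(n); print(n,c['orientation'],c['o'],c['fx'],c['D'])
    cv2.imwrite(f'pics/{n}0.png',cv2.resize(c['f'],(800,600)))
    np.savez(f'{n}0.npz',f=c['f'],P=cloud(c))
print(manip.read_state())
E
```

```text
scene [-2.35202482  0.0054009   0.78998428] [1394.88089398 -786.46952043 1214.31287977] 468.141291428463 [0.05406715 0.         0.         0.         0.        ]
top [-2.98766191 -0.00842459 -1.58289918] [ 374.90487949    2.85589099 1292.52607807] 361.88672291867596 [-0.00261071  0.          0.          0.          0.        ]
{'clock': 0.1, 'joints': array([ 1.19239765e+00,  3.00403664e-01,  1.52152111e+00, -3.69461119e-05,
        1.32070494e+00, -6.65996390e-02]), 'qd': array([-0.00063723, -0.00256979, -0.00070102,  0.00049287,  0.00140304,
       -0.00042393]), 'effort': array([ 1.13548584e-03, -5.32641041e+01, -3.53286517e+01,  7.09671155e-02,
        2.34664581e-02, -6.15669683e-05]), 'eef_pos': array([168.64770047, 523.2545215 , 204.94869276]), 'eef_rot': array([-3.14055552e+00, -3.33084366e-05,  2.82980276e+00]), 'wrist_force': array([ 0.03310658,  0.64352527, -0.06124929]), 'moment': array([-0.0132441 , -0.00253118, -0.00701875]), 'finger_force': 0.0, 'finger_gap': 93.9810442524886}
```

View pics/top0.png

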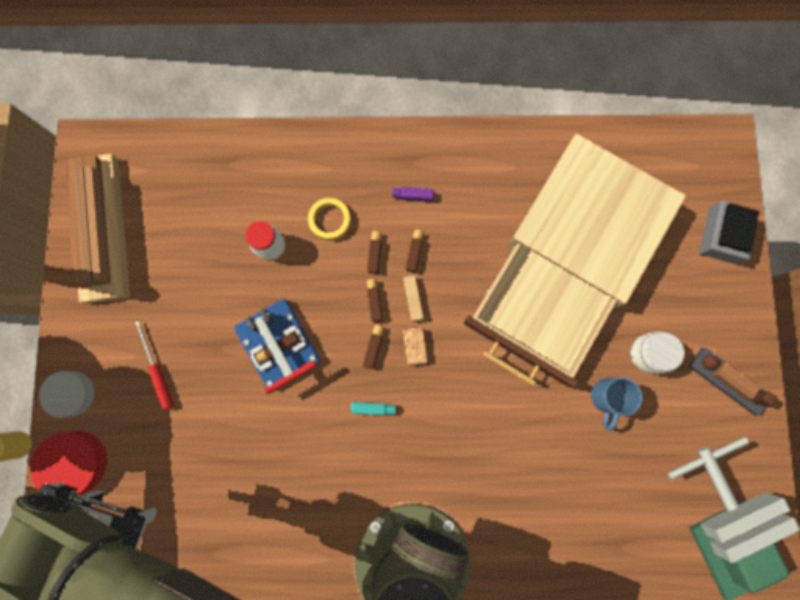

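View pics/scene0.png

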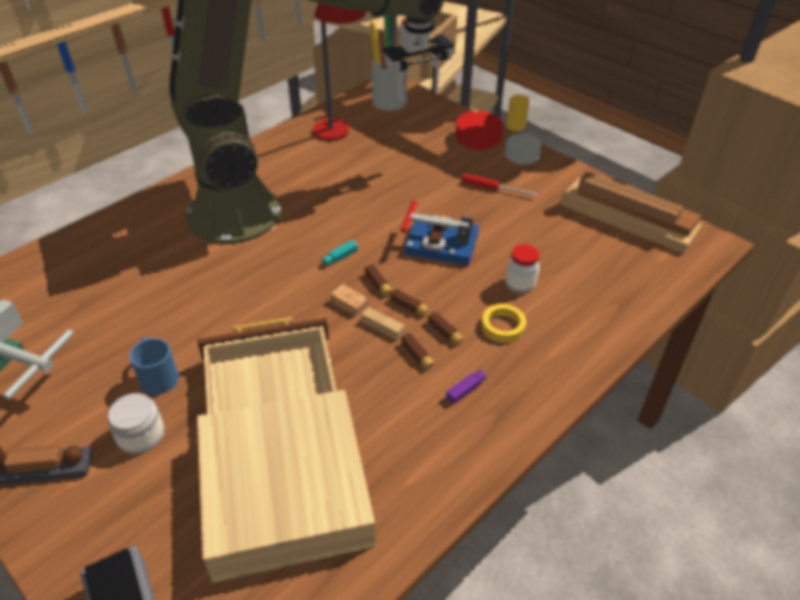

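The top view shows four brass-ferruled handles at about (375,252), (416,250), (375,300) and (374,347). The blank is at (414,298) and the cork block at (415,347). The jig is at (276,345) with its red bar at (290,378), and the drawer pull is at (515,362). The purple and turquoise pieces are look-alikes.

```bash
cat >> h.py <<'E'
def rect(c,mask,h,box=None,amin=20):
    """min-area rects of mask blobs projected on plane h -> (cx,cy,long,short,angle long axis deg,px)"""
    m=np.zeros(mask.shape,np.uint8)
    if box: x0,y0,x1,y1=box; m[y0:y1,x0:x1]=mask[y0:y1,x0:x1]
    else: m=mask.astype(np.uint8)
    out=[]
    for k in cv2.findContours(m,cv2.RETR_EXTERNAL,cv2.CHAIN_APPROX_NONE)[0]:
        if cv2.contourArea(k)<amin: continue
        q=plane(c,k.reshape(-1,2),h)[:,:2].astype(np.float32)
        b=cv2.boxPoints(cv2.minAreaRect(q)); e=[b[1]-b[0],b[2]-b[1]]; L=[np.linalg.norm(x) for x in e]
        i=int(L[1]>L[0]); a=np.degrees(np.arctan2(e[i][1],e[i][0]))%180
        px=k.reshape(-1,2).mean(0)
        out.append((*b.mean(0).round(1),*np.round([L[i],L[1-i],a],1),*px.round(0)))
    return out
def masks(f):
    h,s,v=[x.astype(int) for x in cv2.split(cv2.cvtColor(f,cv2.COLOR_BGR2HSV))]
    b,g,r=[x.astype(int) for x in cv2.split(f)]
    return dict(h=h,s=s,v=v,b=b,g=g,r=r,blue=(h>100)&(h<125)&(s>120),red=((h<6)|(h>174))&(s>180)&(r>110))
E
python3 - <<'E'
from h import *
c=cam('top'); f=c['f']; m=masks(f); P=cloud(c)
box=(222,140,284,240)
print('HSV samples')
for n,(u,v) in dict(h1=(375,255),fer=(377,236),blank=(414,300),bench=(395,300),cork=(415,350),pull=(515,362),front=(500,345),top=(600,220),floor=(550,310)).items():
    x,y=int(u/1.5625),int(v/1.5625); print(n,m['h'][y,x],m['s'][y,x],m['v'][y,x],P[y,x].round(0))
print('blue',rect(c,m['blue'],30,(140,185,215,260)))
print('red',rect(c,m['red'],71,(140,185,215,260)))
# things above bench between 15 and 40 by depth
up=(P[...,2]>14)&(P[...,2]<45)
print('up',*rect(c,up,26,box),sep='\n')
print('cab top',rect(c,(P[...,2]>77)&(P[...,2]<95),85,(290,70,460,260),200))
pl=(m['h']>15)&(m['h']<30)&(m['s']>110)&(m['v']>110)
print('pull',rect(c,pl,47,(300,215,355,250),8))
crop=cv2.resize(f[130:260,140:300],(800,650))[:600]; crop2=cv2.resize(f[130:255,140:300],(768,600),interpolation=cv2.INTER_CUBIC)
cv2.imwrite('pics/crop1.png',crop2)
E
```

```text
HSV samples
h1 9 142 111 [676.  75.  29.]
fer 18 144 203 [722.  72.  23.]
blank 18 112 225 [570.  -9.  28.]
bench 11 140 178 [576.  34.  -4.]
cork 15 118 233 [458. -11.  26.]
pull 13 146 169 [ 432. -239.    2.]
front 10 154 68 [ 468. -202.   38.]
top 20 100 230 [ 739. -427.   85.]
floor 19 100 228 [ 547. -322.   20.]
blue [(np.float32(409.7), np.float32(306.4), np.float32(39.5), np.float32(33.0), np.float32(123.6), np.float64(173.0), np.float64(239.0)), (np.float32(452.0), np.float32(243.3), np.float32(61.6), np.float32(42.3), np.float32(116.1), np.float64(192.0), np.float64(227.0)), (np.float32(492.9), np.float32(355.4), np.float32(69.9), np.float32(39.8), np.float32(30.3), np.float64(160.0), np.float64(215.0)), (np.float32(530.6), np.float32(288.5), np.float32(72.4), np.float32(59.2), np.float32(29.7), np.float64(180.0), np.float64(204.0))]
red [(np.float32(400.5), np.float32(255.7), np.float32(116.0), np.float32(13.5), np.float32(119.7), np.float64(186.0), np.float64(241.0))]
up
(np.float32(468.7), np.float32(-13.5), np.float32(79.6), np.float32(44.6), np.float32(7.6), np.float64(
[... 399 characters left out ...]
np.float64(190.0))
(np.float32(684.8), np.float32(77.3), np.float32(96.8), np.float32(26.4), np.float32(174.4), np.float64(239.0), np.float64(161.0))
(np.float32(687.5), np.float32(-14.7), np.float32(98.9), np.float32(26.0), np.float32(168.2), np.float64(265.0), np.float64(160.0))
cab top [(np.float32(446.4), np.float32(-546.8), np.float32(79.9), np.float32(78.6), np.float32(115.1), np.float64(425.0), np.float64(224.0)), (np.float32(746.2), np.float32(-426.1), np.float32(289.4), np.float32(280.6), np.float32(147.9), np.float64(384.0), np.float64(139.0))]
pull [(np.float32(428.6), np.float32(-226.6), np.float32(128.8), np.float32(42.7), np.float32(57.4), np.float64(327.0), np.float64(233.0))]
```

View pics/crop1.png

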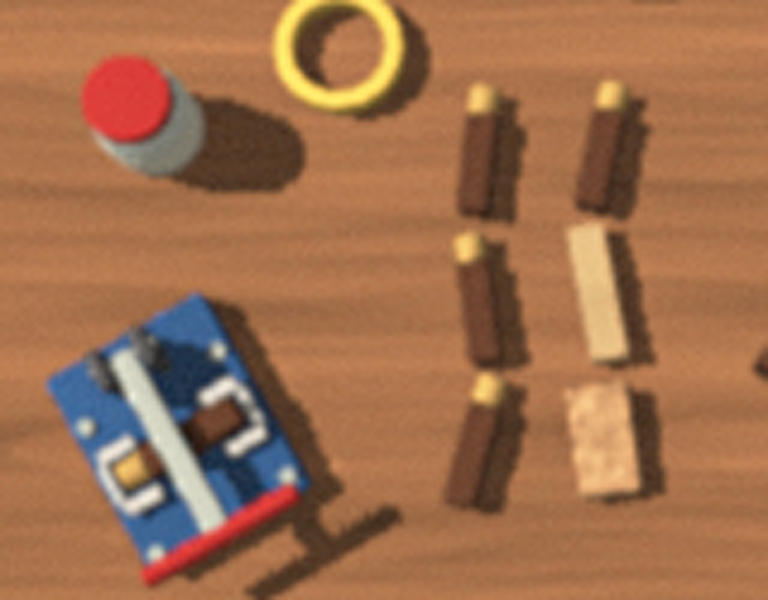

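The crop shows four loose handles with brass at their upper ends, the blank at (598,290) and the cork at (605,440). In the jig, handle0 has its brass at (130,468), and the red bar runs from (150,575) to (298,492). The hinge ears are at upper left, so the jig's x axis points at about 30°.

```bash
python3 - <<'E'
from h import *
for n in('top','scene'):
    c=cam(n); f=c['f']; m=masks(f); P=cloud(c); z=P[...,2]; X,Y=P[...,0],P[...,1]
    near=(np.hypot(X-466,Y-293)<150)
    def mr(q):
        q=q[~np.isnan(q).any(1)][:,:2].astype(np.float32); r=cv2.minAreaRect(q); return len(q),np.round(r[0],1),np.round(r[1],1),round(r[2],1)
    print(n,'blue top',mr(P[near&m['blue']&(z>25)&(z<36)]))
    print('red',mr(P[near&m['red']&(z>60)]),np.nanmedian(z[near&m['red']]))
    a=np.radians(29.8); ex=np.array([np.cos(a),np.sin(a)]); ey=np.array([-ex[1],ex[0]])
    d=P[...,:2]-np.array([465.6,292.5]); jx,jy=d@ex,d@ey
    w=near&(m['s']<70)&(m['v']>120)&(z>30)&(z<52)&(abs(jy)<75)&(abs(jx)<40)
    print('stops jx',np.percentile(jx[w],[1,99]),'jy',np.percentile(jy[w],[1,99]),w.sum())
    k=near&(z>50)&(z<64)&(abs(jx)<25)&(abs(jy)<60)
    print('h0',np.percentile(jx[k],[2,98]),np.percentile(jy[k],[2,98]))
    a=np.radians(-32.1); ex=np.array([np.cos(a),np.sin(a)]); ey=np.array([-ex[1],ex[0]])
    d=P[...,:2]-np.array([625.5,-350.4]); dx,dy=d@ex,d@ey
    ab=abs(dy)<60
    for lo,hi in((40,60),(60,75),(15,30)):
        t=ab&(z>lo)&(z<hi)&(dx<0)&(dx>-300); print('drawer',lo,hi,np.round(np.percentile(dx[t],[1,5,50,95,99]),0),t.sum())
    t=(z>40)&(z<75)&(dx<-150)&(dx>-300)&(abs(dy)<200); print('dy ext',np.percentile(dy[t],[1,99]))
    t=(z>20)&(np.hypot(X-640,Y-280)<140); print('glue?',mr(P[t]) if t.any() else 0)
E
```

```text
top blue top (613, array([476.3, 296.3]), array([161.5, 126.6]), 29.8)
red (115, array([399.7, 253.4]), array([ 13.4, 114.1]), 32.2) 80.18174519913441
stops jx [-27.1640351  30.0494338] jy [-60.46714381  59.8392897 ] 172
h0 [-11.72604197  12.35115287] [-51.36607026  43.4987597 ]
drawer 40 60 [-252. -251. -244. -212. -192.] 187
drawer 60 75 [-212. -212. -204. -192. -191.] 193
drawer 15 30 [-184. -176.  -94.   -9.   -2.] 1736
dy ext [-196.12659993  132.37710636]
glue? (989, array([642. , 286.5]), array([170.2, 278. ]), 71.5)
scene blue top (356, array([479.4, 291.9]), array([158.3, 127.9]), 30.5)
red (59, array([400.8, 252.6]), array([ 12.5, 127.4]), 29.6) 79.71818675744157
stops jx [-29.7630099   25.09775153] jy [-61.78097884  60.37779272] 50
h0 [-12.40286054  12.91361961] [-54.66344731  44.05494446]
drawer 40 60 [-254. -252. -198. -191. -190.] 267
drawer 60 75 [-217. -214. -201. -192. -190.] 236
drawer 15 30 [-197. -193. -123.  -59.  -53.] 1301
dy ext [-196.88857796  130.25015679]
glue? (952, array([642.3, 286.7]), array([169.9, 277.8]), 72.8)
```

```bash
cat >> h.py <<'E'
J0=np.array([465.6,291.5]); JA=29.8
D0=np.array([462.9,-248.4]); DA=-32.1
def fr(o,a,x,y):
    a=np.radians(a); return o+x*np.array([np.cos(a),np.sin(a)])+y*np.array([-np.sin(a),np.cos(a)])
J=lambda x,y:fr(J0,JA,x,y)
D=lambda x,y:fr(D0,DA,x,y)
def now():
    s=manip.read_state(); return [*s['eef_pos'],np.degrees(s['eef_rot'][2])]
def plan(wps,start=None):
    """wps (x,y,z,yawdeg): one call each, shifts in tool axes at that call's start, m/rad"""
    p=np.array(start if start is not None else now(),float)
    for w in wps:
        w=np.array(w,float); y=np.radians(p[3]); d=w-p
        print(np.round([(d[0]*np.cos(y)+d[1]*np.sin(y))/1e3,(d[0]*np.sin(y)-d[1]*np.cos(y))/1e3,-d[2]/1e3,-np.radians((d[3]+180)%360-180)],4).tolist()); p=w
E
python3 - <<'E'
from h import *
b=J(-75,-40); print(b)
plan([(*b,140,119.8),(*b,52,119.8)])
E
```

```text
[420.39654944 219.51633479]
[-0.3328, -0.212, 0.0652, 0.7389]
[0.0, 0.0, 0.088, -0.0]
```

Request:
move_arm(
  moves=[
    [-0.333,-0.212,0.065,0.739],
    [-0.333,-0.212,0.065,0.739],
    [-0.333,-0.212,0.065,0.739],
    [-0.333,-0.212,0.065,0.739],
    [-0.333,-0.212,0.065,0.739],
    [-0.333,-0.212,0.065,0.739],
    [-0.333,-0.212,0.065,0.739],
    [-0.333,-0.212,0.065,0.739],
    [-0.333,-0.212,0.065,0.739],
    [-0.333,-0.212,0.065,0.739],
    [-0.333,-0.212,0.065,0.739],
    [-0.333,-0.212,0.065,0.739],
  ],
  jaw=0.06,
)

```text
clock: 1.45
eef_pos: [420.1, 220.6, 140.7]
eef_rot: [3.141, -0.0, 2.093]
wrist_force: [-0.1, -0.4, -0.3]
finger_gap: 60.2
finger_force: 0.0
```

```bash
python3 - <<'E'
from h import *
print(now()); b=J(-75,-40)
plan([(*b,140,119.8),(*b,52,119.8)])
E
```

```text
[np.float64(420.05918051064117), np.float64(220.59520499389023), np.float64(140.70297399336224), np.float64(119.90330956908159)]
[-0.0011, -0.0002, 0.0007, 0.0018]
[0.0, 0.0, 0.088, -0.0]
```

Descend and grip the bar.

Request:
move_arm(
  moves=[
    [0,0,0.03,0],
    [0,0,0.06,0],
    [0,0,0.08,0],
    [0,0,0.088,0],
    [0,0,0.088,0],
    [0,0,0.088,0],
  ],
)

```text
clock: 2.05
eef_pos: [420.9, 220.1, 53.4]
eef_rot: [3.14, 0.0, 2.091]
wrist_force: [-0.4, 0.6, -0.5]
finger_gap: 60.0
finger_force: 0.0
```

Request:
move_arm(
  moves=[
    [0,0,0,0],
    [0,0,0,0],
    [0,0,0,0],
    [0,0,0,0],
    [0,0,0,0],
    [0,0,0,0],
  ],
  jaw=0.0,
  squeeze=35,
)

```text
clock: 2.65
eef_pos: [420.6, 219.5, 52.5]
eef_rot: [3.142, -0.0, 2.091]
wrist_force: [-0.0, 0.5, -0.2]
finger_gap: 15.1
finger_force: 18.6
```

```bash
python3 - <<'E'
from h import *
s=now(); print(s)
# arc: rows (dx tool, dy along jig x, dz)
for th in np.arange(.1,2.25,.1):
    print(round(th,2), np.round([.143*(1-np.cos(th)), -.143*np.sin(th)],4))
E
```

```text
[np.float64(420.6386244421708), np.float64(219.5171768946698), np.float64(52.47019778536085), np.float64(119.7902755014203)]
0.1 [ 0.0007 -0.0143]
0.2 [ 0.0029 -0.0284]
0.3 [ 0.0064 -0.0423]
0.4 [ 0.0113 -0.0557]
0.5 [ 0.0175 -0.0686]
0.6 [ 0.025  -0.0807]
0.7 [ 0.0336 -0.0921]
0.8 [ 0.0434 -0.1026]
0.9 [ 0.0541 -0.112 ]
1.0 [ 0.0657 -0.1203]
1.1 [ 0.0781 -0.1274]
1.2 [ 0.0912 -0.1333]
1.3 [ 0.1047 -0.1378]
1.4 [ 0.1187 -0.1409]
1.5 [ 0.1329 -0.1426]
1.6 [ 0.1472 -0.1429]
1.7 [ 0.1614 -0.1418]
1.8 [ 0.1755 -0.1393]
1.9 [ 0.1892 -0.1353]
2.0 [ 0.2025 -0.13  ]
2.1 [ 0.2152 -0.1234]
2.2 [ 0.2272 -0.1156]
```

Request:
move_arm(
  moves=[
    [0,0,-0.007,0],
    [0,0.0007,-0.0143,0],
    [0,0.0016,-0.0214,0],
    [0,0.0029,-0.0284,0],
    [0,0.0045,-0.0354,0],
    [0,0.0064,-0.0423,0],
    [0,0.0064,-0.0423,0],
  ],
)

```text
clock: 3.35
eef_pos: [426.5, 222.9, 95.5]
eef_rot: [3.141, 0.0, 2.091]
wrist_force: [2.0, 0.7, -1.2]
finger_gap: 14.9
finger_force: 35.0
```

Request:
move_arm(
  moves=[
    [0,0.0049,-0.0134,0],
    [0,0.0111,-0.0263,0],
    [0,0.0186,-0.0384,0],
    [0,0.0272,-0.0498,0],
    [0,0.037,-0.0603,0],
    [0,0.0477,-0.0697,0],
    [0,0.0593,-0.078,0],
    [0,0.0717,-0.0851,0],
    [0,0.0848,-0.091,0],
    [0,0.0983,-0.0955,0],
    [0,0.0983,-0.0955,0],
  ],
)

```text
clock: 4.45
eef_pos: [512.4, 272.0, 192.0]
eef_rot: [3.14, 0.0, 2.091]
wrist_force: [-3.9, -1.9, 15.2]
finger_gap: 15.0
finger_force: 35.0
```

Request:
move_arm(
  moves=[
    [0,0.014,-0.0031,0],
    [0,0.0282,-0.0048,0],
    [0,0.0425,-0.0051,0],
    [0,0.0567,-0.004,0],
    [0,0.0708,-0.0015,0],
    [0,0.0845,0.0025,0],
    [0,0.0978,0.0078,0],
    [0,0.1105,0.0144,0],
    [0,0.1165,0.018,0],
    [0,0.1225,0.0222,0],
    [0,0.1245,0.0236,0],
    [0,0.1245,0.0236,0],
  ],
)

```text
clock: 5.65
eef_pos: [618.2, 332.3, 167.6]
eef_rot: [-3.137, 0.0, 2.091]
wrist_force: [-17.7, -13.7, 14.0]
finger_gap: 15.2
finger_force: 35.0
```

```bash
python3 - <<'E'
from h import *
p=np.array(now()); print(p); d=p[:2]-J(68,-40); a=np.radians(JA); x=d@[np.cos(a),np.sin(a)]; z=p[2]+19-71
print(x,z,np.hypot(x,z),np.pi-np.arctan2(z,x)); c=cam('scene'); cv2.imwrite('pics/s1.png',cv2.resize(c['f'][60:240,150:390],(800,600)))
E
```

```text
[618.15431599 332.29419173 167.64578573 119.782198  ]
84.65501622945197 115.64578573451604 143.319292249726 2.2026905138543014
```

View pics/s1.png

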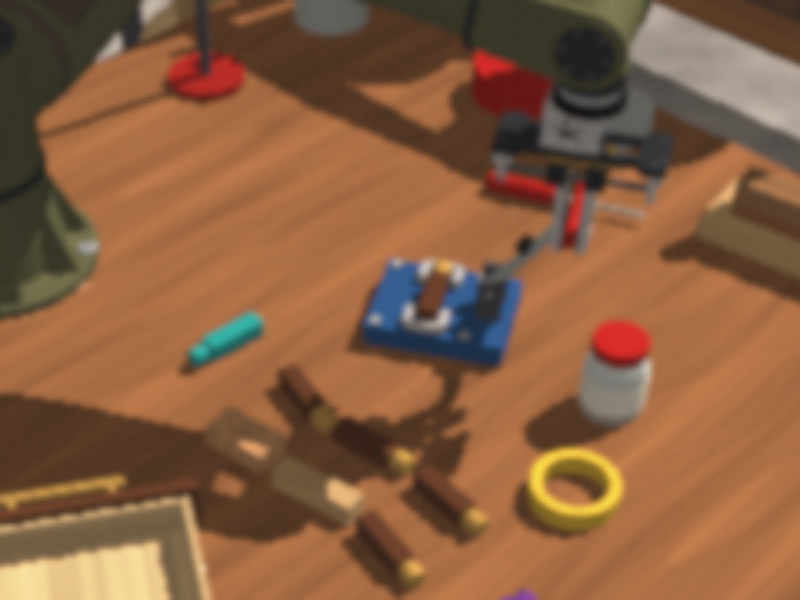

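Request:
move_arm(
  moves=[
    [0,0,0,0],
    [0,0,0,0],
    [0,0,0,0],
    [0,0,-0.04,0],
    [0,0,-0.08,0],
    [0,0,-0.08,0],
  ],
  jaw=0.05,
)

```text
clock: 6.3
eef_pos: [620.8, 334.2, 253.0]
eef_rot: [3.132, 0.001, 2.091]
wrist_force: [0.4, 0.4, 0.1]
finger_gap: 49.8
finger_force: 0.0
```

```bash
python3 - <<'E'
from h import *
print(now()); b=J(0,-1)
plan([(*b,240,119.8),(*b,34,119.8)])
E
```

```text
[np.float64(620.7532080656199), np.float64(334.23959618502016), np.float64(253.04580339131843), np.float64(119.80653183568342)]
[0.039, -0.1559, 0.013, 0.0001]
[0.0, 0.0, 0.206, -0.0]
```

Request:
move_arm(
  moves=[
    [0.013,-0.052,0.005,0],
    [0.026,-0.104,0.01,0],
    [0.039,-0.156,0.013,0],
    [0.039,-0.156,0.06,0],
    [0.039,-0.156,0.11,0],
    [0.039,-0.156,0.13,0],
    [0.039,-0.156,0.13,0],
    [0.039,-0.156,0.13,0],
  ],
)

```text
clock: 7.1
eef_pos: [465.1, 290.0, 117.3]
eef_rot: [3.141, -0.0, 2.091]
wrist_force: [0.7, -0.2, 0.8]
finger_gap: 49.9
finger_force: 0.0
```

```bash
python3 - <<'E'
from h import *
print(now()); b=J(0,-1)
plan([(*b,34,119.8)])
E
```

```text
[np.float64(465.07697367917956), np.float64(289.9829024072069), np.float64(117.27197267688517), np.float64(119.79576160052672)]
[0.0001, 0.0012, 0.0833, -0.0001]
```

Request:
move_arm(
  moves=[
    [0,0.001,0.03,0],
    [0,0.001,0.055,0],
    [0,0.001,0.075,0],
    [0,0.001,0.083,0],
    [0,0.001,0.083,0],
    [0,0.001,0.083,0],
  ],
)

```text
clock: 7.7
eef_pos: [466.4, 290.7, 35.2]
eef_rot: [3.139, 0.0, 2.091]
wrist_force: [0.5, 0.5, 1.0]
finger_gap: 50.0
finger_force: 0.0
```

Request:
move_arm(
  moves=[
    [0,0,0,0],
    [0,0,0,0],
    [0,0,0,0],
    [0,0,0,0],
    [0,0,0,0],
    [0,0,0,0],
  ],
  jaw=0.0,
  squeeze=25,
)

```text
clock: 8.3
eef_pos: [465.9, 290.4, 34.0]
eef_rot: [3.141, 0.0, 2.091]
wrist_force: [-1.1, -0.4, 5.4]
finger_gap: 26.1
finger_force: 2.5
```

```bash
python3 - <<'E'
from h import *
p=np.array(now()); print(p); a=np.radians(JA); d=p[:2]-J0
print('jig frame',d@[np.cos(a),np.sin(a)],d@[-np.sin(a),np.cos(a)])
E
```

```text
[465.86431748 290.36005815  34.03259427 119.79430243]
jig frame -0.33715583501304014 -1.1205610645642017
```

```bash
python3 - <<'E'
from h import *
p=now(); b=D(130,-58); print(b)
plan([(p[0],p[1],200,p[3]),(*b,200,57.9),(*b,27,57.9)])
E
```

```text
[ 542.20473217 -366.61488678]
[0.0, 0.0, -0.166, -0.0]
[-0.6081, -0.2602, -0.0, 1.0803]
[0.0, 0.0, 0.173, -0.0]
```

Request:
move_arm(
  moves=[
    [0,0,-0.02,0],
    [0,0,-0.06,0],
    [0,0,-0.11,0],
    [0,0,-0.15,0],
    [0,0,-0.166,0],
    [0,0,-0.166,0],
  ],
)

```text
clock: 8.9
eef_pos: [466.3, 290.6, 201.9]
eef_rot: [3.138, 0.0, 2.091]
wrist_force: [0.6, -0.2, -1.2]
finger_gap: 25.8
finger_force: 25.0
```

Request:
move_arm(
  moves=[
    [-0.608,-0.26,0,1.08],
    [-0.608,-0.26,0,1.08],
    [-0.608,-0.26,0,1.08],
    [-0.608,-0.26,0,1.08],
    [-0.608,-0.26,0,1.08],
    [-0.608,-0.26,0,1.08],
    [-0.608,-0.26,0,1.08],
    [-0.608,-0.26,0,1.08],
    [-0.608,-0.26,0,1.08],
    [-0.608,-0.26,0,1.08],
    [-0.608,-0.26,0,1.08],
    [-0.608,-0.26,0,1.08],
  ],
)

```text
clock: 10.1
eef_pos: [534.4, -307.6, 197.5]
eef_rot: [-3.139, -0.0, 1.011]
wrist_force: [1.6, 0.4, -0.0]
finger_gap: 25.8
finger_force: 25.0
```

```bash
python3 - <<'E'
from h import *
b=D(130,-58); print(now())
plan([(*b,110,57.9),(*b,27,57.9)])
E
```

```text
[np.float64(534.4093197221349), np.float64(-307.60200126221997), np.float64(197.45775646449968), np.float64(57.90553705356182)]
[-0.0459, 0.038, 0.0875, 0.0001]
[0.0, 0.0, 0.083, -0.0]
```

Request:
move_arm(
  moves=[
    [-0.045,0.037,0.03,0],
    [-0.045,0.037,0.06,0],
    [-0.045,0.037,0.085,0],
    [-0.045,0.037,0.085,0],
    [-0.045,0.037,0.085,0],
  ],
)

```text
clock: 10.6
eef_pos: [542.3, -363.1, 114.2]
eef_rot: [-3.14, -0.0, 1.011]
wrist_force: [0.2, -0.7, 0.9]
finger_gap: 25.8
finger_force: 25.0
```

```bash
python3 - <<'E'
from h import *
b=D(130,-58); print(now())
plan([(*b,27,57.9)])
E
```

```text
[np.float64(542.3192211054019), np.float64(-363.12079956360316), np.float64(114.1660209243841), np.float64(57.92742036752327)]
[-0.003, 0.0018, 0.0872, 0.0005]
```

Request:
move_arm(
  moves=[
    [-0.003,0.002,0.03,0],
    [-0.003,0.002,0.06,0],
    [-0.003,0.002,0.08,0],
    [-0.003,0.002,0.086,0],
    [-0.003,0.002,0.086,0],
    [-0.003,0.002,0.086,0],
  ],
)

```text
clock: 11.2
eef_pos: [543.4, -367.5, 30.7]
eef_rot: [3.139, 0.0, 1.011]
wrist_force: [0.3, -0.0, -0.9]
finger_gap: 25.8
finger_force: 25.0
```

Request:
move_arm(
  moves=[
    [0,0,0,0],
    [0,0,0,0],
    [0,0,-0.03,0],
    [0,0,-0.08,0],
    [0,0,-0.13,0],
    [0,0,-0.14,0],
    [0,0,-0.14,0],
  ],
  jaw=0.044,
)

```text
clock: 11.9
eef_pos: [543.2, -367.6, 171.2]
eef_rot: [3.137, 0.0, 1.011]
wrist_force: [0.8, -0.2, -0.3]
finger_gap: 43.6
finger_force: 0.0
```

```bash
cat >> h.py <<'E'
def bars():
    c=cam('top'); P=cloud(c); up=(P[...,2]>14)&(P[...,2]<45)
    m=masks(c['f'])
    for r in rect(c,up,26,(205,130,310,250),100):
        u,v=int(r[5]),int(r[6]); print([float(x) for x in r],'hsv',m['h'][v,u],m['s'][v,u],m['v'][v,u])
    return c,P
E
python3 - <<'E'
from h import *
print(now()); c,P=bars()
cv2.imwrite('pics/t2.png',cv2.resize(c['f'][120:270,200:400],(800,600)))
E
```

```text
[np.float64(543.1923239693347), np.float64(-367.6041857175506), np.float64(171.24155889371207), np.float64(57.91190836103576)]
[468.70001220703125, -13.5, 79.5999984741211, 44.599998474121094, 7.599999904632568, 266.0, 221.0] hsv 14 121 223
[468.1000061035156, 79.4000015258789, 97.19999694824219, 26.5, 164.0, 239.0, 221.0] hsv 9 143 121
[573.5999755859375, 78.30000305175781, 98.4000015258789, 25.5, 7.800000190734863, 239.0, 192.0] hsv 11 148 121
[577.9000244140625, -9.699999809265137, 100.5999984741211, 25.899999618530273, 10.600000381469727, 264.0, 190.0] hsv 19 103 237
[684.9000244140625, 77.4000015258789, 96.5, 26.100000381469727, 174.39999389648438, 239.0, 161.0] hsv 10 146 119
[687.7999877929688, -14.800000190734863, 98.19999694824219, 26.0, 168.1999969482422, 265.0, 160.0] hsv 9 145 118
```

View pics/t2.png

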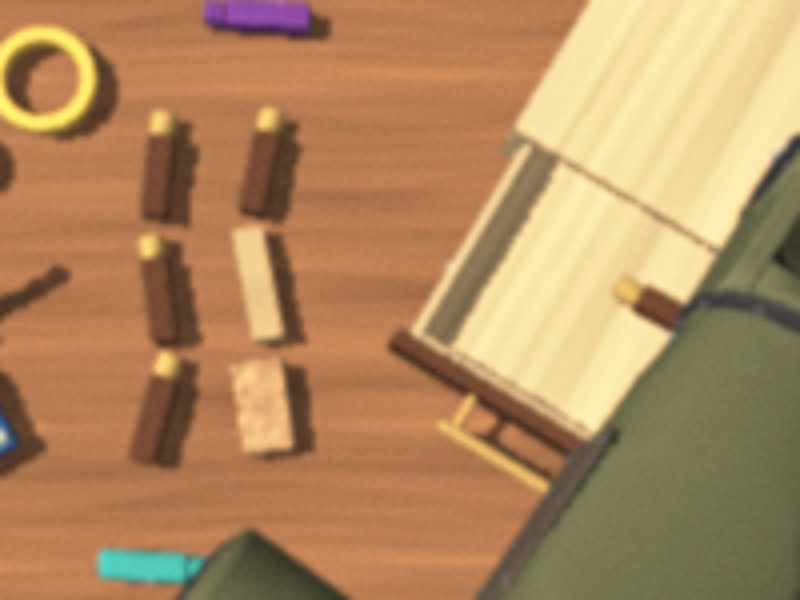

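The drawer view shows handle0's ferrule at (628,290), lying on the drawer floor partly under the arm. The bench bars haven't moved. Next is the blank.

```bash
python3 - <<'E'
from h import *
plan([(577.9,-9.7,120,10.6),(577.9,-9.7,5,10.6)])
E
```

```text
[0.3216, -0.1599, 0.0487, 0.8258]
[0.0, 0.0, 0.115, -0.0]
```

Request:
move_arm(
  moves=[
    [0.322,-0.16,0.0,0.826],
    [0.322,-0.16,0.0,0.826],
    [0.322,-0.16,0.0,0.826],
    [0.322,-0.16,0.0,0.826],
    [0.322,-0.16,0.0,0.826],
    [0.322,-0.16,0.0,0.826],
    [0.322,-0.16,0.0,0.826],
    [0.322,-0.16,0.049,0.826],
    [0.322,-0.16,0.049,0.826],
    [0.322,-0.16,0.049,0.826],
    [0.322,-0.16,0.049,0.826],
  ],
  jaw=0.06,
)

```text
clock: 13.05
eef_pos: [578.4, -10.5, 120.4]
eef_rot: [3.141, -0.0, 0.184]
wrist_force: [-1.3, 0.1, -0.3]
finger_gap: 60.0
finger_force: 0.0
```

```bash
python3 - <<'E'
from h import *
print(now())
plan([(577.9,-9.7,5,10.6)])
E
```

```text
[np.float64(578.3748873454397), np.float64(-10.47452913586663), np.float64(120.43345556521368), np.float64(10.520689182501483)]
[-0.0003, -0.0008, 0.1154, -0.0014]
```

Request:
move_arm(
  moves=[
    [0,-0.001,0.04,0],
    [0,-0.001,0.08,0],
    [0,-0.001,0.105,0],
    [0,-0.001,0.115,0],
    [0,-0.001,0.115,0],
    [0,-0.001,0.115,0],
    [0,-0.001,0.115,0],
  ],
)

```text
clock: 13.75
eef_pos: [578.9, -8.6, 6.5]
eef_rot: [3.141, -0.003, 0.185]
wrist_force: [-0.3, -0.0, -0.1]
finger_gap: 60.0
finger_force: 0.0
```

Request:
move_arm(
  moves=[
    [0,0,0,0],
    [0,0,0,0],
    [0,0,0,0],
    [0,0,0,0],
    [0,0,0,0],
    [0,0,0,0],
  ],
  jaw=0.0,
  squeeze=25,
)

```text
clock: 14.35
eef_pos: [577.9, -8.3, 4.7]
eef_rot: [-3.142, -0.0, 0.185]
wrist_force: [-1.3, -0.2, 0.3]
finger_gap: 26.2
finger_force: 25.0
```

Request:
move_arm(
  moves=[
    [0,0,-0.03,0],
    [0,0,-0.08,0],
    [0,0,-0.13,0],
    [0,0,-0.175,0],
    [0,0,-0.195,0],
    [0,0,-0.195,0],
  ],
)

```text
clock: 14.95
eef_pos: [578.9, -8.4, 202.8]
eef_rot: [3.14, -0.005, 0.185]
wrist_force: [0.8, 0.6, -1.1]
finger_gap: 25.8
finger_force: 25.0
```

```bash
python3 - <<'E'
from h import *
print(now())
plan([(*J(0,0),200,119.8),(*J(0,0),90,119.8)])
E
```

```text
[np.float64(578.9042423096862), np.float64(-8.375641188068041), np.float64(202.75859361172593), np.float64(10.59101530021161)]
[-0.0563, -0.3156, 0.0028, -1.9061]
[0.0, 0.0, 0.11, -0.0]
```

Request:
move_arm(
  moves=[
    [-0.056,-0.316,0,-1.906],
    [-0.056,-0.316,0,-1.906],
    [-0.056,-0.316,0,-1.906],
    [-0.056,-0.316,0,-1.906],
    [-0.056,-0.316,0,-1.906],
    [-0.056,-0.316,0,-1.906],
    [-0.056,-0.316,0,-1.906],
    [-0.056,-0.316,0,-1.906],
    [-0.056,-0.316,0,-1.906],
    [-0.056,-0.316,0,-1.906],
    [-0.056,-0.316,0,-1.906],
    [-0.056,-0.316,0,-1.906],
  ],
)

```text
clock: 16.15
eef_pos: [464.2, 291.8, 197.6]
eef_rot: [-3.139, 0.0, 1.991]
wrist_force: [-0.5, 1.0, -1.4]
finger_gap: 25.7
finger_force: 25.0
```

```bash
python3 - <<'E'
from h import *
print(now())
plan([(*J(0,0),90,119.8)])
E
```

```text
[np.float64(464.21254460290396), np.float64(291.75632858304544), np.float64(197.5717777991435), np.float64(114.07943560465274)]
[-0.0008, 0.0012, 0.1076, -0.0998]
```

Request:
move_arm(
  moves=[
    [-0.001,0.001,0.03,-0.1],
    [-0.001,0.001,0.07,-0.1],
    [-0.001,0.001,0.1,-0.1],
    [-0.001,0.001,0.107,-0.1],
    [-0.001,0.001,0.107,-0.1],
    [-0.001,0.001,0.107,-0.1],
    [-0.001,0.001,0.107,-0.1],
  ],
)

```text
clock: 16.85
eef_pos: [466.7, 291.8, 94.0]
eef_rot: [3.139, 0.0, 2.085]
wrist_force: [-1.5, -0.4, -1.2]
finger_gap: 26.0
finger_force: 25.0
```

```bash
python3 - <<'E'
from h import *
print(now())
plan([(*J(0,0),35,119.8)])
c=cam('top'); P=cloud(c); z=P[...,2]; m=masks(c['f'])
a=np.radians(JA); d=P[...,:2]-J0; jx=d@[np.cos(a),np.sin(a)]; jy=d@[-np.sin(a),np.cos(a)]
k=(z>85)&(z<125)&(abs(jx)<17)&(abs(jy)<62)&(m['h']>12)&(m['h']<28)&(m['s']<150)
print(k.sum(),np.percentile(jy[k],[1,99]),np.percentile(jx[k],[1,99]))
cv2.imwrite('pics/t3.png',cv2.resize(c['f'][185:260,140:240],(800,600)))
E
```

```text
[np.float64(466.65955369145564), np.float64(291.836805893462), np.float64(94.04271490171072), np.float64(119.4528890194195)]
[0.0002, -0.0011, 0.059, -0.0061]
84 [-54.86399483 -21.51341077] [-11.47188652  13.1876568 ]
```

View pics/t3.png

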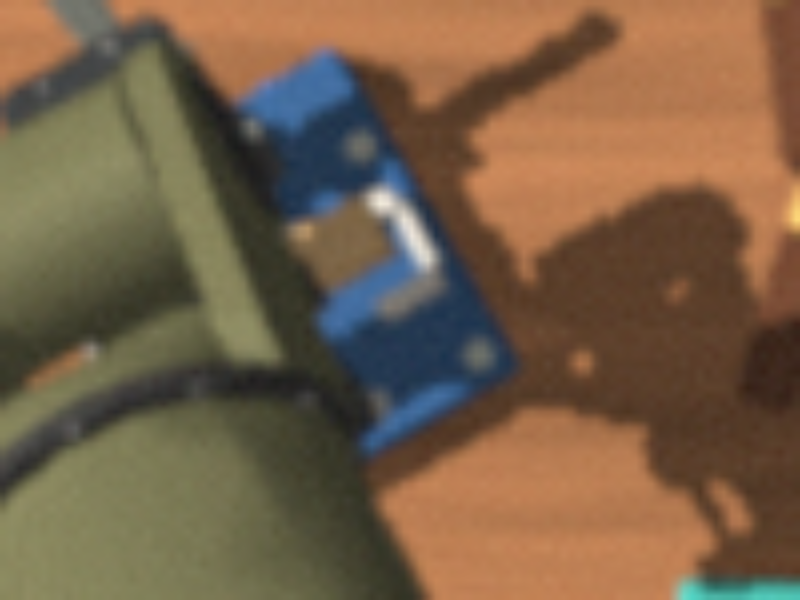

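The top view shows only the blank's jig -y end at (345,240), above the white end stop. It reads about 5 mm too far that way, so I'll check with the other camera.

```bash
python3 - <<'E'
from h import *
print(now())
a=np.radians(JA)
for n in('scene','top'):
    c=cam(n); P=cloud(c); z=P[...,2]; m=masks(c['f'])
    d=P[...,:2]-J0; jx=d@[np.cos(a),np.sin(a)]; jy=d@[-np.sin(a),np.cos(a)]
    k=(z>78)&(z<125)&(abs(jx)<20)&(abs(jy)<70)&(m['h']>12)&(m['h']<28)&(m['s']>60)
    print(n,k.sum(),'jy',np.percentile(jy[k],[0,2,5,50,95,98,100]).round(1),'jx',np.percentile(jx[k],[2,98]).round(1),'z',np.percentile(z[k],[2,50,98]).round(1))
    t=k&(z>np.percentile(z[k],50)-6); print(' topface',np.percentile(jy[t],[0,2,98,100]).round(1))
    cv2.imwrite(f'pics/n_{n}.png',cv2.resize(c['f'][110:200,230:350],(800,600)))
E
```

```text
[np.float64(466.65036103107036), np.float64(291.79509986290185), np.float64(93.94965474692336), np.float64(119.44954137445448)]
scene 133 jy [-57.4 -53.4 -52.5 -16.4  35.1  46.1  52.2] jx [-15.   13.6] z [ 96.3 114.  120.5]
 topface [-57.4 -53.2  46.9  52.2]
top 77 jy [-54.2 -53.2 -51.8 -37.4 -23.9 -22.7 -21.3] jx [-11.5  12.6] z [107.  114.8 118.6]
 topface [-54.2 -53.2 -22.6 -21.3]
```

View pics/n_scene.png

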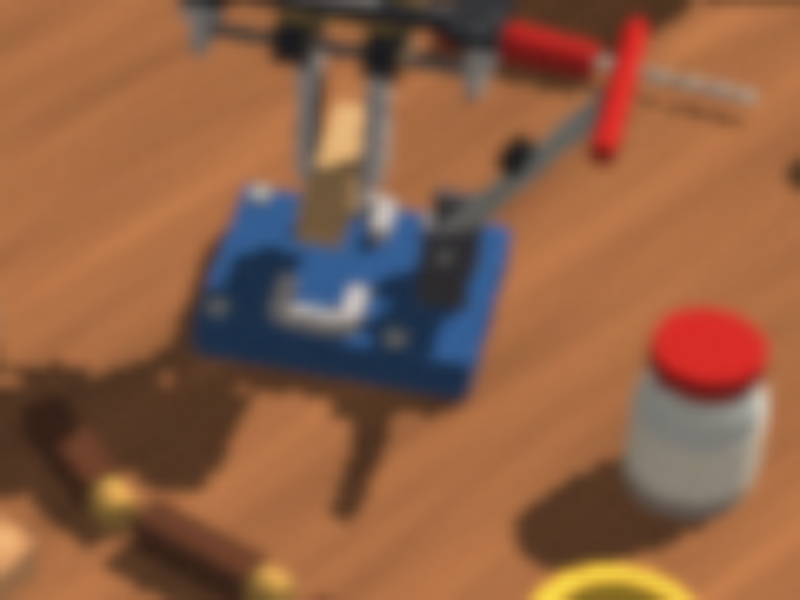

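The scene view shows the blank level between the fingers above the nest. Both cameras put its centre about 3 mm towards jig -y, so I'll shift it +3 mm along jig y and lower it.

```bash
python3 - <<'E'
from h import *
plan([(*J(0,3),60,119.8),(*J(0,3),35,119.8)])
E
```

```text
[0.0032, -0.0008, 0.0335, -0.0061]
[0.0, 0.0, 0.025, -0.0]
```

Request:
move_arm(
  moves=[
    [0.003,-0.001,0,-0.006],
    [0.003,-0.001,0.01,-0.006],
    [0.003,-0.001,0.02,-0.006],
    [0.003,-0.001,0.03,-0.006],
    [0.003,-0.001,0.034,-0.006],
    [0.003,-0.001,0.034,-0.006],
    [0.003,-0.001,0.034,-0.006],
  ],
)

```text
clock: 17.7
eef_pos: [463.8, 293.7, 58.7]
eef_rot: [3.142, -0.0, 2.091]
wrist_force: [0.9, -0.5, -0.6]
finger_gap: 25.5
finger_force: 25.0
```

```bash
python3 - <<'E'
from h import *
print(now(),manip.read_state()['finger_gap'])
plan([(*J(0,3),35,119.8)])
E
```

```text
[np.float64(463.8402855116781), np.float64(293.651285775766), np.float64(58.691833984492575), np.float64(119.78999100276197)] 25.530433956552237
[0.0003, 0.0005, 0.0237, -0.0002]
```

Request:
move_arm(
  moves=[
    [0,0.0005,0.006,0],
    [0,0.0005,0.012,0],
    [0,0.0005,0.018,0],
    [0,0.0005,0.0225,0],
    [0,0.0005,0.0225,0],
    [0,0.0005,0.0225,0],
  ],
)

```text
clock: 18.3
eef_pos: [464.2, 293.9, 36.1]
eef_rot: [-3.141, 0.0, 2.091]
wrist_force: [-0.2, 0.5, -0.7]
finger_gap: 25.7
finger_force: 25.0
```

Request:
move_arm(
  moves=[
    [0,0,0.001,0],
    [0,0,0.001,0],
  ],
)

```text
clock: 18.5
eef_pos: [464.2, 293.9, 35.3]
eef_rot: [3.141, -0.0, 2.091]
wrist_force: [-0.4, 0.0, -1.1]
finger_gap: 26.0
finger_force: 25.0
```

Request:
move_arm(
  moves=[
    [0,0,0,0],
    [0,0,0,0],
    [0,0,0,0],
    [0,0,-0.04,0],
    [0,0,-0.09,0],
    [0,0,-0.14,0],
    [0,0,-0.18,0],
    [0,0,-0.21,0],
    [0,0,-0.22,0],
    [0,0,-0.22,0],
  ],
  jaw=0.05,
)

```text
clock: 19.5
eef_pos: [464.4, 294.0, 255.7]
eef_rot: [3.14, 0.0, 2.091]
wrist_force: [0.4, 0.3, -0.7]
finger_gap: 50.0
finger_force: 0.0
```

```bash
python3 - <<'E'
from h import *
print(now())
a=np.radians(JA)
for n in('scene','top'):
    c=cam(n); P=cloud(c); z=P[...,2]; m=masks(c['f'])
    d=P[...,:2]-J0; jx=d@[np.cos(a),np.sin(a)]; jy=d@[-np.sin(a),np.cos(a)]
    k=(z>48)&(z<70)&(abs(jx)<24)&(abs(jy)<65)
    print(n,k.sum(),'jy',np.percentile(jy[k],[0,2,98,100]).round(1),'jx',np.percentile(jx[k],[2,98]).round(1),'z',np.percentile(z[k],[2,50,98]).round(1))
b=J(68-143*np.cos(2.2),-40); z=71+143*np.sin(2.2)-19
plan([(*b,now()[2],119.8),(*b,z+.5,119.8)])
E
```

```text
[np.float64(464.392254819765), np.float64(293.98613033627817), np.float64(255.68620703567797), np.float64(119.79307087158229)]
scene 129 jy [-52.8 -51.3  48.1  51.3] jx [-14.4  14.3] z [50.3 55.4 62. ]
top 196 jy [-56.2 -51.3  28.5  32. ] jx [-12.1  13.7] z [49.4 55.5 60.5]
[-0.0427, 0.1527, -0.0, -0.0001]
[0.0, 0.0, 0.0852, -0.0]
```

Request:
move_arm(
  moves=[
    [-0.014,0.05,0,0],
    [-0.028,0.1,0,0],
    [-0.043,0.153,0,0],
    [-0.043,0.153,0,0],
    [-0.043,0.153,0.04,0],
    [-0.043,0.153,0.075,0],
    [-0.043,0.153,0.087,0],
    [-0.043,0.153,0.087,0],
    [-0.043,0.153,0.087,0],
  ],
)

```text
clock: 20.5
eef_pos: [618.7, 332.8, 169.5]
eef_rot: [3.14, 0.0, 2.091]
wrist_force: [-0.1, -0.6, -0.1]
finger_gap: 49.8
finger_force: 0.0
```

Request:
move_arm(
  moves=[
    [0,0,0,0],
    [0,0,0,0],
    [0,0,0,0],
    [0,0,0,0],
    [0,0,0,0],
    [0,0,0,0],
  ],
  jaw=0.0,
  squeeze=35,
)

```text
clock: 21.1
eef_pos: [617.9, 332.3, 168.4]
eef_rot: [-3.14, 0.0, 2.091]
wrist_force: [-3.7, -2.7, 2.7]
finger_gap: 14.7
finger_force: 35.0
```

```bash
python3 - <<'E'
from h import *
p=np.array(now()); print(p); d=p[:2]-J(68,-40); a=np.radians(JA); x=d@[np.cos(a),np.sin(a)]; z=p[2]+19-71
print(x,z,np.hypot(x,z),np.pi-np.arctan2(z,x))
f=lambda t:np.array([-.143*np.cos(t),-.143*np.sin(t)])
for s,e in((2.2,1.2),(1.2,.3),(.3,0)):
    for t in np.arange(s-.1,e-.01,-.1): print(round(t,2),np.round(f(t)-f(s),4).tolist())
E
```

```text
[617.88581879 332.29368249 168.38872283 119.79476018]
84.4217705501411 116.38872283277615 143.78237077425544 2.1983294499905175
2.1 [-0.012, -0.0078]
2.0 [-0.0246, -0.0144]
1.9 [-0.0379, -0.0197]
1.8 [-0.0517, -0.0236]
1.7 [-0.0657, -0.0262]
1.6 [-0.08, -0.0273]
1.5 [-0.0943, -0.027]
1.4 [-0.1085, -0.0253]
1.3 [-0.1224, -0.0222]
1.2 [-0.136, -0.0177]
1.1 [-0.013, 0.0058]
1.0 [-0.0254, 0.013]
0.9 [-0.0371, 0.0213]
0.8 [-0.0478, 0.0307]
0.7 [-0.0576, 0.0412]
0.6 [-0.0662, 0.0525]
0.5 [-0.0737, 0.0647]
0.4 [-0.0799, 0.0776]
0.3 [-0.0848, 0.091]
0.2 [-0.0035, 0.0138]
0.1 [-0.0057, 0.028]
-0.0 [-0.0064, 0.0423]
```

Request:
move_arm(
  moves=[
    [0,-0.006,-0.004,0],
    [0,-0.0122,-0.0078,0],
    [0,-0.0246,-0.0144,0],
    [0,-0.0379,-0.0197,0],
    [0,-0.0517,-0.0236,0],
    [0,-0.0657,-0.0262,0],
    [0,-0.08,-0.0273,0],
    [0,-0.0943,-0.027,0],
    [0,-0.1085,-0.0253,0],
    [0,-0.1224,-0.0222,0],
    [0,-0.136,-0.0177,0],
    [0,-0.136,-0.0177,0],
  ],
)

```text
clock: 22.3
eef_pos: [499.1, 264.5, 186.4]
eef_rot: [-3.141, -0.0, 2.091]
wrist_force: [-2.3, 0.3, 2.5]
finger_gap: 14.9
finger_force: 35.0
```

Request:
move_arm(
  moves=[
    [0,-0.006,0.003,0],
    [0,-0.013,0.0058,0],
    [0,-0.0254,0.013,0],
    [0,-0.0371,0.0213,0],
    [0,-0.0478,0.0307,0],
    [0,-0.0576,0.0412,0],
    [0,-0.0662,0.0525,0],
    [0,-0.0737,0.0647,0],
    [0,-0.0799,0.0776,0],
    [0,-0.0848,0.091,0],
    [0,-0.0848,0.091,0],
  ],
)

```text
clock: 23.4
eef_pos: [426.7, 222.8, 93.8]
eef_rot: [-3.141, -0.0, 2.091]
wrist_force: [4.0, 2.4, -3.7]
finger_gap: 15.0
finger_force: 35.0
```

Request:
move_arm(
  moves=[
    [0,-0.0018,0.007,0],
    [0,-0.0035,0.0138,0],
    [0,-0.0046,0.021,0],
    [0,-0.0057,0.028,0],
    [0,-0.006,0.035,0],
    [0,-0.006,0.039,0],
    [0,-0.006,0.039,0],
  ],
)

```text
clock: 24.1
eef_pos: [420.8, 219.5, 54.9]
eef_rot: [-3.139, -0.0, 2.091]
wrist_force: [-4.4, -3.2, -0.2]
finger_gap: 14.6
finger_force: 35.0
```

```bash
python3 - <<'E'
from h import *
p=np.array(now()); print(p); d=p[:2]-J(68,-40); a=np.radians(JA); x=d@[np.cos(a),np.sin(a)]; z=p[2]+19-71
print(x,z,np.hypot(x,z),np.pi-np.arctan2(z,x))
E
```

```text
[420.83870939 219.50041473  54.90497469 119.79305649]
-142.62422072307692 2.904974690887272 142.65380196412454 0.020365216090416194
```

Request:
move_arm(
  moves=[
    [0,0,0.001,0],
    [0,0,0.002,0],
    [0,0,0.003,0],
    [0,0,0.003,0],
  ],
)

```text
clock: 24.5
eef_pos: [420.8, 219.5, 52.5]
eef_rot: [-3.139, -0.0, 2.091]
wrist_force: [-4.3, -3.3, -0.4]
finger_gap: 14.9
finger_force: 35.0
```

Request:
move_arm(
  moves=[
    [0,0,0.001,0],
    [0,0,0.002,0],
    [0,0,0.003,0],
    [0,0,0.003,0],
  ],
)

```text
clock: 24.9
eef_pos: [420.7, 219.4, 49.5]
eef_rot: [-3.139, -0.0, 2.091]
wrist_force: [-5.3, -5.0, -0.4]
finger_gap: 14.8
finger_force: 35.0
```

Request:
move_arm(
  moves=[
    [0,0,0.001,0],
    [0,0,0.002,0],
    [0,0,0.002,0],
    [0,0,0.002,0],
  ],
)

```text
clock: 25.3
eef_pos: [420.7, 219.4, 47.4]
eef_rot: [-3.139, -0.0, 2.091]
wrist_force: [-6.1, -4.7, -0.2]
finger_gap: 15.2
finger_force: 35.0
```

```bash
python3 - <<'E'
from h import *
s=manip.read_state(); print(s['wrist_force'],s['moment'],s['effort'])
for n in('scene',):
    c=cam(n); f=c['f']; m=masks(f); P=cloud(c); z=P[...,2]; X,Y=P[...,0],P[...,1]
    k=(np.hypot(X-466,Y-293)<160)&m['red']&(z>40); print(n,k.sum(),np.nanpercentile(z[k],[5,25,50,75,95]),P[k].mean(0))
    S=np.load(n+'0.npz'); P0=S['P']; m0=masks(S['f']); k=(np.hypot(P0[...,0]-466,P0[...,1]-293)<160)&m0['red']&(P0[...,2]>40); print(k.sum(),np.nanpercentile(P0[...,2][k],[5,25,50,75,95]),P0[k].mean(0))
    cv2.imwrite(f'pics/s4.png',cv2.resize(c['f'][110:200,230:350],(800,600)))
E
```

```text
[-6.06620922 -4.74867862 -0.16429859] [-0.80759944  0.84424022  0.07885075] [  0.82153291 -48.82197618 -31.34794235   0.52802755  -1.50577448
   0.05718221]
scene 7 [75.96688208 76.99945918 78.67898421 80.50795695 81.98285123] [416.07772301 221.12345459  78.82901809]
59 [74.20181775 77.72067605 80.33683916 82.47519274 84.28776953] [402.56799947 249.20018254  79.86538291]
```

View pics/s4.png

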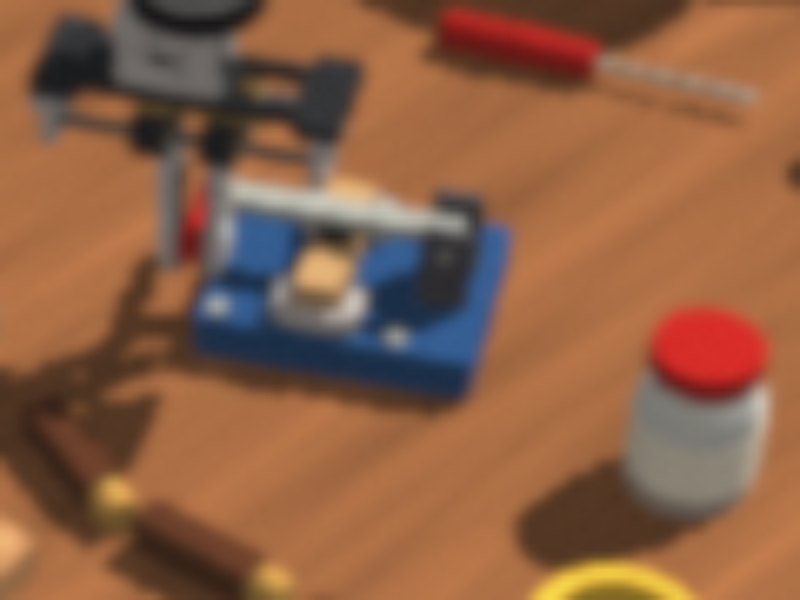

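The lever lies flat over the blank at (330,215). I'll release, then press the bar from above with closed fingers to be sure it's fully shut.

Request:
move_arm(
  moves=[
    [0,0,0,0],
    [0,0,0,0],
    [0,0,0,0],
    [0,0,-0.03,0],
    [0,0,-0.06,0],
    [0,0,-0.065,0],
  ],
  jaw=0.04,
)

```text
clock: 25.95
eef_pos: [422.9, 220.6, 116.0]
eef_rot: [3.136, 0.001, 2.091]
wrist_force: [-0.4, 0.7, -0.8]
finger_gap: 39.9
finger_force: 0.0
```

Request:
move_arm(
  moves=[
    [0,0,0,0],
    [0,0,0,0],
    [0,0,0,0],
    [0,0,0,0],
    [0,0,0.01,0],
    [0,0,0.02,0],
    [0,0,0.028,0],
    [0,0,0.028,0],
  ],
  jaw=0.0,
)

```text
clock: 26.75
eef_pos: [420.8, 219.6, 83.3]
eef_rot: [-3.139, -0.0, 2.091]
wrist_force: [-1.0, 0.4, 0.5]
finger_gap: 0.6
finger_force: 0.0
```

Request:
move_arm(
  moves=[
    [0,0,0.002,0],
    [0,0,0.004,0],
    [0,0,0.006,0],
    [0,0,0.006,0],
  ],
)

```text
clock: 27.15
eef_pos: [421.7, 220.0, 79.2]
eef_rot: [3.141, 0.0, 2.091]
wrist_force: [-1.6, -1.1, 4.0]
finger_gap: 0.0
finger_force: 1.4
```

Contact at z≈79.2, which is the shut height (71+8). I'll press a little more.

Request:
move_arm(
  moves=[
    [0,0,0.002,0],
    [0,0,0.003,0],
    [0,0,0.004,0],
    [0,0,0.004,0],
  ],
)

```text
clock: 27.55
eef_pos: [421.9, 220.0, 78.0]
eef_rot: [3.14, 0.0, 2.091]
wrist_force: [-17.2, -8.0, 46.0]
finger_gap: 0.5
finger_force: 23.1
```

Request:
move_arm(
  moves=[
    [0,0,-0.03,0],
    [0,0,-0.08,0],
    [0,0,-0.11,0],
    [0,0,-0.11,0],
  ],
  jaw=0.06,
)

```text
clock: 27.95
eef_pos: [423.0, 220.6, 189.0]
eef_rot: [3.134, 0.001, 2.091]
wrist_force: [-0.8, 0.1, -0.6]
finger_gap: 28.9
finger_force: 0.0
```

```bash
python3 - <<'E'
from h import *
print(now()); bars()
c=cam('scene'); f=c['f']; m=masks(f); P=cloud(c); z=P[...,2]; X,Y=P[...,0],P[...,1]
k=(np.hypot(X-466,Y-293)<160)&m['red']&(z>40); print(k.sum(),np.nanpercentile(z[k],[5,25,50,75,95]))
plan([(468.1,79.4,110,-16)])
E
```

```text
[np.float64(423.00719459681505), np.float64(220.5803786306297), np.float64(188.97329787423308), np.float64(119.79892503160528)]
[468.70001220703125, -13.5, 79.5999984741211, 44.599998474121094, 7.599999904632568, 266.0, 221.0] hsv 15 127 221
[468.20001220703125, 79.69999694824219, 97.19999694824219, 26.0, 164.0, 239.0, 221.0] hsv 9 145 118
[573.5999755859375, 78.30000305175781, 98.4000015258789, 25.5, 7.800000190734863, 239.0, 192.0] hsv 10 139 121
[684.7999877929688, 77.30000305175781, 96.80000305175781, 26.399999618530273, 174.39999389648438, 239.0, 161.0] hsv 10 141 119
[687.7999877929688, -15.199999809265137, 98.19999694824219, 26.200000762939453, 167.60000610351562, 265.0, 160.0] hsv 10 142 120
58 [71.27824012 75.48985415 76.76348617 79.10347787 82.43597067]
[-0.1451, -0.0294, 0.0748, 2.37]
```

Request:
move_arm(
  moves=[
    [-0.145,-0.029,0.02,-0.771],
    [-0.145,-0.029,0.04,-0.771],
    [-0.145,-0.029,0.06,-0.771],
    [-0.145,-0.029,0.08,-0.771],
    [-0.145,-0.029,0.08,-0.771],
    [-0.145,-0.029,0.08,-0.771],
    [-0.145,-0.029,0.08,-0.771],
    [-0.145,-0.029,0.08,-0.771],
  ],
)

```text
clock: 28.85
eef_pos: [467.9, 79.7, 104.0]
eef_rot: [-3.141, -0.001, 2.859]
wrist_force: [0.5, -0.0, -0.6]
finger_gap: 60.1
finger_force: 0.0
```

```bash
python3 - <<'E'
from h import *
print(now()); plan([(468.1,79.7,5,164)])
E
```

```text
[np.float64(467.8856704412124), np.float64(79.66623118741794), np.float64(104.0018759039495), np.float64(163.83484135086061)]
[-0.0002, 0.0001, 0.099, -0.0029]
```

Request:
move_arm(
  moves=[
    [0,0,0.04,0],
    [0,0,0.075,0],
    [0,0,0.093,0],
    [0,0,0.099,0],
    [0,0,0.099,0],
    [0,0,0.099,0],
  ],
)

```text
clock: 29.45
eef_pos: [468.9, 79.8, 6.8]
eef_rot: [3.141, 0.001, 2.861]
wrist_force: [-0.3, -0.2, 0.1]
finger_gap: 59.7
finger_force: 0.0
```

Request:
move_arm(
  moves=[
    [0,0,0,0],
    [0,0,0,0],
    [0,0,0,0],
    [0,0,0,0],
    [0,0,0,0],
    [0,0,0,0],
  ],
  jaw=0.0,
  squeeze=25,
)

```text
clock: 30.05
eef_pos: [468.5, 79.7, 6.0]
eef_rot: [3.141, 0.0, 2.862]
wrist_force: [-0.3, 1.2, 3.4]
finger_gap: 25.9
finger_force: 25.0
```

Request:
move_arm(
  moves=[
    [0,0,-0.03,0],
    [0,0,-0.08,0],
    [0,0,-0.13,0],
    [0,0,-0.175,0],
    [0,0,-0.175,0],
  ],
)

```text
clock: 30.55
eef_pos: [470.5, 79.8, 186.4]
eef_rot: [3.138, 0.009, 2.862]
wrist_force: [0.9, 0.6, -1.7]
finger_gap: 25.8
finger_force: 25.0
```

```bash
python3 - <<'E'
from h import *
print(now()); b=D(130,58); plan([(*b,180,57.9),(*b,27,57.9)])
E
```

```text
[np.float64(470.48137711916416), np.float64(79.8375055053625), np.float64(186.40046392944066), np.float64(163.97012336592687)]
[-0.2243, -0.2978, 0.0064, 1.8513]
[0.0, 0.0, 0.153, -0.0]
```

Request:
move_arm(
  moves=[
    [-0.224,-0.298,0,1.851],
    [-0.224,-0.298,0,1.851],
    [-0.224,-0.298,0,1.851],
    [-0.224,-0.298,0,1.851],
    [-0.224,-0.298,0,1.851],
    [-0.224,-0.298,0,1.851],
    [-0.224,-0.298,0,1.851],
    [-0.224,-0.298,0,1.851],
    [-0.224,-0.298,0,1.851],
    [-0.224,-0.298,0,1.851],
    [-0.224,-0.298,0,1.851],
    [-0.224,-0.298,0,1.851],
  ],
)

```text
clock: 31.75
eef_pos: [601.0, -268.6, 179.1]
eef_rot: [-3.14, 0.0, 1.055]
wrist_force: [0.2, 0.4, -0.5]
finger_gap: 25.4
finger_force: 25.0
```

```bash
python3 - <<'E'
from h import *
print(now()); b=D(130,58); plan([(*b,100,57.9)])
E
```

```text
[np.float64(601.0127785243184), np.float64(-268.5712281915587), np.float64(179.14529487995756), np.float64(60.474785205112234)]
[0.0016, 0.0024, 0.0791, 0.0449]
```

Request:
move_arm(
  moves=[
    [0.001,0.002,0.02,0.045],
    [0.001,0.002,0.05,0.045],
    [0.001,0.002,0.09,0.045],
    [0.001,0.002,0.12,0.045],
    [0.001,0.002,0.14,0.045],
    [0.001,0.002,0.149,0.045],
    [0.001,0.002,0.149,0.045],
    [0.001,0.002,0.149,0.045],
  ],
)

```text
clock: 32.55
eef_pos: [603.8, -268.9, 32.3]
eef_rot: [3.141, -0.0, 1.017]
wrist_force: [-0.4, 0.1, 0.0]
finger_gap: 25.8
finger_force: 25.0
```

```bash
python3 - <<'E'
from h import *
print(now(),manip.read_state()['wrist_force']); b=D(130,58); plan([(*b,28,57.9)])
E
```

```text
[np.float64(603.8249806275667), np.float64(-268.8532503730813), np.float64(32.33607021515843), np.float64(58.25541057651902)] [-0.36747353  0.14682919  0.01946068]
[0.0004, -0.0002, 0.0043, 0.0062]
```

Request:
move_arm(
  moves=[
    [0,0,0.002,0],
    [0,0,0.0035,0],
    [0,0,0.0035,0],
  ],
)

```text
clock: 32.85
eef_pos: [603.6, -268.7, 28.5]
eef_rot: [3.141, 0.0, 1.017]
wrist_force: [-0.6, 0.2, -0.5]
finger_gap: 25.6
finger_force: 25.0
```

Request:
move_arm(
  moves=[
    [0,0,0,0],
    [0,0,0,0],
    [0,0,-0.03,0],
    [0,0,-0.08,0],
    [0,0,-0.13,0],
    [0,0,-0.14,0],
  ],
  jaw=0.044,
)

```text
clock: 33.45
eef_pos: [605.4, -269.6, 175.3]
eef_rot: [3.132, -0.001, 1.017]
wrist_force: [-0.5, -0.4, 0.2]
finger_gap: 44.0
finger_force: 0.0
```

```bash
python3 - <<'E'
from h import *
print(now()); bars()
plan([(573.6,78.3,120,7.8)])
E
```

```text
[np.float64(605.3791100635867), np.float64(-269.59337884023927), np.float64(175.33654579127082), np.float64(58.25890814746093)]
[468.70001220703125, -13.5, 79.5999984741211, 44.599998474121094, 7.599999904632568, 266.0, 221.0] hsv 15 121 230
[573.5999755859375, 78.30000305175781, 98.4000015258789, 25.5, 7.800000190734863, 239.0, 192.0] hsv 10 143 128
[684.5999755859375, 77.4000015258789, 96.5, 26.100000381469727, 174.39999389648438, 239.0, 161.0] hsv 10 142 129
[687.7999877929688, -15.0, 98.19999694824219, 25.799999237060547, 167.60000610351562, 265.0, 160.0] hsv 9 135 127
[0.2792, -0.2096, 0.0539, 0.8807]
```

Request:
move_arm(
  moves=[
    [0.279,-0.21,0,0.881],
    [0.279,-0.21,0,0.881],
    [0.279,-0.21,0,0.881],
    [0.279,-0.21,0,0.881],
    [0.279,-0.21,0,0.881],
    [0.279,-0.21,0.02,0.881],
    [0.279,-0.21,0.054,0.881],
    [0.279,-0.21,0.054,0.881],
    [0.279,-0.21,0.054,0.881],
    [0.279,-0.21,0.054,0.881],
    [0.279,-0.21,0.054,0.881],
  ],
  jaw=0.06,
)

```text
clock: 34.6
eef_pos: [572.2, 77.9, 114.8]
eef_rot: [3.141, -0.001, 0.135]
wrist_force: [0.1, 0.3, -0.5]
finger_gap: 60.1
finger_force: 0.0
```

```bash
python3 - <<'E'
from h import *
print(now()); plan([(573.6,78.3,5,7.8)])
E
```

```text
[np.float64(572.2188860480907), np.float64(77.92339959204077), np.float64(114.8341564835973), np.float64(7.7180489987391)]
[0.0014, -0.0002, 0.1098, -0.0014]
```

Request:
move_arm(
  moves=[
    [0.001,0,0.04,0],
    [0.001,0,0.08,0],
    [0.001,0,0.1,0],
    [0.001,0,0.109,0],
    [0.001,0,0.109,0],
    [0.001,0,0.109,0],
  ],
)

```text
clock: 35.2
eef_pos: [573.7, 78.8, 6.8]
eef_rot: [3.141, -0.002, 0.135]
wrist_force: [-0.7, -0.1, 0.3]
finger_gap: 59.8
finger_force: 0.0
```

Request:
move_arm(
  moves=[
    [0,0,0,0],
    [0,0,0,0],
    [0,0,0,0],
    [0,0,0,0],
    [0,0,0,0],
    [0,0,0,0],
  ],
  jaw=0.0,
  squeeze=25,
)

```text
clock: 35.8
eef_pos: [572.9, 79.2, 5.5]
eef_rot: [-3.142, -0.0, 0.136]
wrist_force: [0.2, 0.5, 3.1]
finger_gap: 25.8
finger_force: 25.0
```

Request:
move_arm(
  moves=[
    [0,0,-0.03,0],
    [0,0,-0.08,0],
    [0,0,-0.13,0],
    [0,0,-0.175,0],
    [0,0,-0.175,0],
  ],
)

```text
clock: 36.3
eef_pos: [575.0, 79.4, 186.8]
eef_rot: [3.141, -0.01, 0.136]
wrist_force: [0.3, -1.1, -1.0]
finger_gap: 25.7
finger_force: 25.0
```

```bash
python3 - <<'E'
from h import *
print(now()); b=D(80,58); plan([(*b,180,57.9),(*b,27,57.9)])
E
```

```text
[np.float64(574.963033365826), np.float64(79.35109403033843), np.float64(186.82864891530667), np.float64(7.7867644559580365)]
[-0.0569, 0.3163, 0.0068, -0.8746]
[0.0, 0.0, 0.153, -0.0]
```

Request:
move_arm(
  moves=[
    [-0.057,0.316,0,-0.875],
    [-0.057,0.316,0,-0.875],
    [-0.057,0.316,0,-0.875],
    [-0.057,0.316,0,-0.875],
    [-0.057,0.316,0,-0.875],
    [-0.057,0.316,0,-0.875],
    [-0.057,0.316,0,-0.875],
    [-0.057,0.316,0.03,-0.875],
    [-0.057,0.316,0.07,-0.875],
    [-0.057,0.316,0.09,-0.875],
    [-0.057,0.316,0.09,-0.875],
    [-0.057,0.316,0.09,-0.875],
  ],
)

```text
clock: 37.5
eef_pos: [559.2, -241.7, 90.6]
eef_rot: [-3.141, 0.0, 1.011]
wrist_force: [0.3, -0.3, -0.2]
finger_gap: 25.5
finger_force: 25.0
```

```bash
python3 - <<'E'
from h import *
print(now()); b=D(80,58); plan([(*b,28,57.9)])
E
```

```text
[np.float64(559.2083651709813), np.float64(-241.67357504977397), np.float64(90.6217395284199), np.float64(57.92010246699408)]
[0.0011, 0.002, 0.0626, 0.0004]
```

Request:
move_arm(
  moves=[
    [0.001,0.002,0.025,0],
    [0.001,0.002,0.045,0],
    [0.001,0.002,0.057,0],
    [0.001,0.002,0.062,0],
    [0.001,0.002,0.062,0],
    [0.001,0.002,0.062,0],
    [0.001,0.002,0.062,0],
  ],
)

```text
clock: 38.2
eef_pos: [561.8, -242.1, 29.4]
eef_rot: [3.14, -0.0, 1.011]
wrist_force: [0.8, -0.5, -0.8]
finger_gap: 25.8
finger_force: 25.0
```

Request:
move_arm(
  moves=[
    [0,0,0,0],
    [0,0,0,0],
    [0,0,-0.03,0],
    [0,0,-0.08,0],
    [0,0,-0.13,0],
    [0,0,-0.14,0],
  ],
  jaw=0.044,
)

```text
clock: 38.8
eef_pos: [563.1, -242.7, 175.0]
eef_rot: [3.132, -0.001, 1.011]
wrist_force: [-0.0, 0.4, -0.1]
finger_gap: 44.0
finger_force: 0.0
```

```bash
python3 - <<'E'
from h import *
print(now()); c,P=bars()
plan([(684.7,77.4,120,-5.6)])
cv2.imwrite('pics/t5.png',cv2.resize(c['f'][120:270,200:400],(800,600)))
E
```

```text
[np.float64(563.102638566938), np.float64(-242.71623382598116), np.float64(174.9526049534388), np.float64(57.91580879109275)]
[468.70001220703125, -13.5, 79.5999984741211, 44.599998474121094, 7.599999904632568, 266.0, 221.0] hsv 15 122 228
[684.7999877929688, 77.30000305175781, 96.80000305175781, 26.399999618530273, 174.39999389648438, 239.0, 161.0] hsv 10 138 126
[687.7999877929688, -14.800000190734863, 98.19999694824219, 26.0, 168.1999969482422, 265.0, 160.0] hsv 11 144 124
[0.3359, -0.0666, 0.0535, 1.1085]
```

View pics/t5.png

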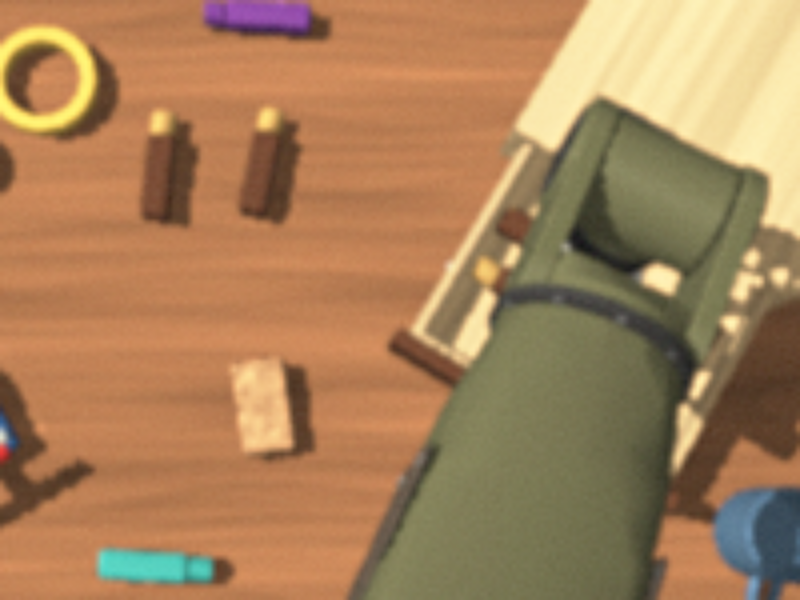

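Two handles remain on the bench, at (160,165) and (263,160). Two handle ends are visible in the drawer at (515,225) and (488,272).

Request:
move_arm(
  moves=[
    [0.336,-0.067,0,1.108],
    [0.336,-0.067,0,1.108],
    [0.336,-0.067,0,1.108],
    [0.336,-0.067,0,1.108],
    [0.336,-0.067,0,1.108],
    [0.336,-0.067,0.02,1.108],
    [0.336,-0.067,0.054,1.108],
    [0.336,-0.067,0.054,1.108],
    [0.336,-0.067,0.054,1.108],
    [0.336,-0.067,0.054,1.108],
    [0.336,-0.067,0.054,1.108],
  ],
  jaw=0.06,
)

```text
clock: 39.95
eef_pos: [683.2, 77.0, 115.3]
eef_rot: [-3.142, -0.001, -0.096]
wrist_force: [-0.0, -0.2, -0.4]
finger_gap: 60.1
finger_force: 0.0
```

```bash
python3 - <<'E'
from h import *
print(now()); plan([(684.7,77.4,5,-5.6)])
E
```

```text
[np.float64(683.2360662163582), np.float64(77.0241023930432), np.float64(115.3488542147679), np.float64(-5.515916934899173)]
[0.0014, -0.0005, 0.1103, 0.0015]
```

Request:
move_arm(
  moves=[
    [0.001,0,0.04,0],
    [0.001,0,0.08,0],
    [0.001,0,0.1,0],
    [0.001,0,0.11,0],
    [0.001,0,0.11,0],
    [0.001,0,0.11,0],
  ],
)

```text
clock: 40.55
eef_pos: [684.9, 77.9, 6.3]
eef_rot: [-3.141, -0.002, -0.097]
wrist_force: [-0.5, 0.3, 0.6]
finger_gap: 60.4
finger_force: 0.0
```

Request:
move_arm(
  moves=[
    [0,0,0,0],
    [0,0,0,0],
    [0,0,0,0],
    [0,0,0,0],
    [0,0,0,0],
    [0,0,0,0],
  ],
  jaw=0.0,
  squeeze=25,
)

```text
clock: 41.15
eef_pos: [684.1, 78.4, 4.5]
eef_rot: [-3.141, -0.0, -0.097]
wrist_force: [-0.5, 0.8, 2.0]
finger_gap: 26.0
finger_force: 25.0
```

Request:
move_arm(
  moves=[
    [0,0,-0.03,0],
    [0,0,-0.08,0],
    [0,0,-0.13,0],
    [0,0,-0.175,0],
    [0,0,-0.175,0],
  ],
)

```text
clock: 41.65
eef_pos: [686.2, 78.4, 187.0]
eef_rot: [-3.14, -0.011, -0.097]
wrist_force: [-0.3, 0.7, -0.9]
finger_gap: 25.7
finger_force: 25.0
```

```bash
python3 - <<'E'
from h import *
print(now()); b=D(80,-58); plan([(*b,180,57.9),(*b,27,57.9)])
E
```

```text
[np.float64(686.1711789546368), np.float64(78.44380125517515), np.float64(186.9878191985766), np.float64(-5.566773500609242)]
[-0.1448, 0.4346, 0.007, -1.1077]
[0.0, 0.0, 0.153, -0.0]
```

Request:
move_arm(
  moves=[
    [-0.145,0.435,0,-1.108],
    [-0.145,0.435,0,-1.108],
    [-0.145,0.435,0,-1.108],
    [-0.145,0.435,0,-1.108],
    [-0.145,0.435,0,-1.108],
    [-0.145,0.435,0,-1.108],
    [-0.145,0.435,0,-1.108],
    [-0.145,0.435,0,-1.108],
    [-0.145,0.435,0,-1.108],
    [-0.145,0.435,0.03,-1.108],
    [-0.145,0.435,0.06,-1.108],
    [-0.145,0.435,0.06,-1.108],
  ],
)

```text
clock: 42.85
eef_pos: [495.3, -339.8, 114.8]
eef_rot: [-3.134, -0.001, 1.01]
wrist_force: [0.4, 0.0, -0.5]
finger_gap: 25.9
finger_force: 25.0
```

```bash
python3 - <<'E'
from h import *
print(now()); b=D(80,-58); plan([(*b,28,57.9)])
E
```

```text
[np.float64(495.33951549641836), np.float64(-339.84112922450345), np.float64(114.81347395315603), np.float64(57.84043257296064)]
[0.0022, 0.0039, 0.0868, -0.001]
```

Request:
move_arm(
  moves=[
    [0.001,0.002,0.025,0],
    [0.001,0.002,0.055,0],
    [0.001,0.002,0.07,0],
    [0.001,0.002,0.08,0],
    [0.001,0.002,0.08,0],
    [0.001,0.002,0.08,0],
    [0.001,0.002,0.08,0],
  ],
)

```text
clock: 43.55
eef_pos: [500.3, -341.2, 40.7]
eef_rot: [3.14, 0.0, 1.011]
wrist_force: [-0.6, -0.4, -0.4]
finger_gap: 25.8
finger_force: 25.0
```

```bash
python3 - <<'E'
from h import *
print(now()); b=D(80,-58); plan([(*b,27.5,57.9)])
E
```

```text
[np.float64(500.2697810713954), np.float64(-341.1616125555864), np.float64(40.693697811974474), np.float64(57.91888205939124)]
[0.0007, -0.0009, 0.0132, 0.0003]
```

Request:
move_arm(
  moves=[
    [0,0,0.007,0],
    [0,0,0.0125,0],
    [0,0,0.0125,0],
    [0,0,0.0125,0],
  ],
)

```text
clock: 43.95
eef_pos: [499.6, -340.7, 26.5]
eef_rot: [-3.141, -0.0, 1.011]
wrist_force: [0.6, 0.1, -0.7]
finger_gap: 25.8
finger_force: 25.0
```

Request:
move_arm(
  moves=[
    [0,0,0,0],
    [0,0,0,0],
    [0,0,-0.03,0],
    [0,0,-0.08,0],
    [0,0,-0.13,0],
    [0,0,-0.14,0],
  ],
  jaw=0.044,
)

```text
clock: 44.55
eef_pos: [501.3, -342.0, 173.2]
eef_rot: [3.133, 0.001, 1.011]
wrist_force: [-0.9, -0.3, -0.0]
finger_gap: 43.7
finger_force: 0.0
```

```bash
python3 - <<'E'
from h import *
print(now()); c,P=bars()
plan([(687.8,-15,120,-12)])
E
```

```text
[np.float64(501.25208772152354), np.float64(-341.95746063419665), np.float64(173.16921676132992), np.float64(57.914840353078844)]
[468.70001220703125, -13.5, 79.5999984741211, 44.599998474121094, 7.599999904632568, 265.0, 221.0] hsv 14 122 224
[687.7999877929688, -14.800000190734863, 98.19999694824219, 26.0, 168.1999969482422, 265.0, 160.0] hsv 10 139 119
[0.3761, -0.0152, 0.0518, 1.2203]
```

Request:
move_arm(
  moves=[
    [0.376,-0.015,0,1.22],
    [0.376,-0.015,0,1.22],
    [0.376,-0.015,0,1.22],
    [0.376,-0.015,0,1.22],
    [0.376,-0.015,0,1.22],
    [0.376,-0.015,0,1.22],
    [0.376,-0.015,0.02,1.22],
    [0.376,-0.015,0.05,1.22],
    [0.376,-0.015,0.05,1.22],
    [0.376,-0.015,0.05,1.22],
    [0.376,-0.015,0.05,1.22],
  ],
  jaw=0.06,
)

```text
clock: 45.7
eef_pos: [686.5, -14.8, 116.3]
eef_rot: [3.141, 0.001, -0.207]
wrist_force: [-0.5, -0.8, 0.5]
finger_gap: 60.1
finger_force: 0.0
```

```bash
python3 - <<'E'
from h import *
print(now()); bars(); plan([(687.8,-15,5,-12)])
E
```

```text
[np.float64(686.4824025021295), np.float64(-14.7672753397693), np.float64(116.33392978271291), np.float64(-11.87761555580858)]
[0.0011, -0.0004, 0.1121, 0.0013]
```

Request:
move_arm(
  moves=[
    [0.001,0,0.04,0],
    [0.001,0,0.08,0],
    [0.001,0,0.1,0],
    [0.001,0,0.111,0],
    [0.001,0,0.111,0],
    [0.001,0,0.111,0],
  ],
)

```text
clock: 46.35
eef_pos: [688.5, -14.9, 7.6]
eef_rot: [-3.141, -0.002, -0.209]
wrist_force: [-0.2, -0.4, 1.4]
finger_gap: 59.9
finger_force: 0.0
```

Request:
move_arm(
  moves=[
    [0,0,0,0],
    [0,0,0,0],
    [0,0,0,0],
    [0,0,0,0],
    [0,0,0,0],
    [0,0,0,0],
  ],
  jaw=0.0,
  squeeze=25,
)

```text
clock: 46.95
eef_pos: [687.8, -14.4, 6.0]
eef_rot: [-3.142, -0.0, -0.209]
wrist_force: [-1.4, 0.1, 1.5]
finger_gap: 25.8
finger_force: 25.0
```

Request:
move_arm(
  moves=[
    [0,0,-0.03,0],
    [0,0,-0.08,0],
    [0,0,-0.13,0],
    [0,0,-0.175,0],
    [0,0,-0.175,0],
  ],
)

```text
clock: 47.45
eef_pos: [689.8, -14.6, 188.5]
eef_rot: [-3.14, -0.011, -0.209]
wrist_force: [0.3, 0.8, -0.1]
finger_gap: 25.9
finger_force: 25.0
```

```bash
python3 - <<'E'
from h import *
print(now()); b=D(32,0); plan([(*b,180,57.9),(*b,27,57.9)])
E
```

```text
[np.float64(689.830757965291), np.float64(-14.612992254395166), np.float64(188.50715902252253), np.float64(-11.984704262292361)]
[-0.1434, 0.2868, 0.0085, -1.2197]
[0.0, 0.0, 0.153, -0.0]
```

Request:
move_arm(
  moves=[
    [-0.143,0.287,0,-1.22],
    [-0.143,0.287,0,-1.22],
    [-0.143,0.287,0,-1.22],
    [-0.143,0.287,0,-1.22],
    [-0.143,0.287,0,-1.22],
    [-0.143,0.287,0,-1.22],
    [-0.143,0.287,0,-1.22],
    [-0.143,0.287,0.04,-1.22],
    [-0.143,0.287,0.07,-1.22],
    [-0.143,0.287,0.08,-1.22],
    [-0.143,0.287,0.08,-1.22],
    [-0.143,0.287,0.08,-1.22],
  ],
)

```text
clock: 48.65
eef_pos: [488.8, -265.7, 102.0]
eef_rot: [3.14, 0.0, 1.01]
wrist_force: [0.6, -0.0, 0.0]
finger_gap: 25.7
finger_force: 25.0
```

```bash
python3 - <<'E'
from h import *
print(now()); b=D(32,0); plan([(*b,28.5,57.9)])
E
```

```text
[np.float64(488.8418440641976), np.float64(-265.6601270375628), np.float64(101.98543689650566), np.float64(57.858102820932935)]
[0.0008, 0.0009, 0.0735, -0.0007]
```

Request:
move_arm(
  moves=[
    [0.001,0.001,0.025,0],
    [0.001,0.001,0.05,0],
    [0.001,0.001,0.067,0],
    [0.001,0.001,0.073,0],
    [0.001,0.001,0.073,0],
    [0.001,0.001,0.073,0],
    [0.001,0.001,0.073,0],
  ],
)

```text
clock: 49.35
eef_pos: [490.1, -265.4, 28.9]
eef_rot: [3.14, 0.0, 1.011]
wrist_force: [0.5, 0.5, -1.1]
finger_gap: 25.9
finger_force: 25.0
```

Request:
move_arm(
  moves=[
    [0,0,0,0],
    [0,0,0,0],
    [0,0,-0.03,0],
    [0,0,-0.08,0],
    [0,0,-0.13,0],
    [0,0,-0.16,0],
    [0,0,-0.16,0],
  ],
  jaw=0.044,
)

```text
clock: 50.05
eef_pos: [491.0, -266.0, 192.7]
eef_rot: [3.134, 0.0, 1.011]
wrist_force: [0.3, -0.2, -0.8]
finger_gap: 43.7
finger_force: 0.0
```

```bash
python3 - <<'E'
from h import *
print(now()); 
b=D(-20-35-45,0); print('front of pull',b); plan([(*b,190,57.9)])
E
```

```text
[np.float64(490.97858715263646), np.float64(-266.027100550903), np.float64(192.69783282835525), np.float64(57.91235702638686)]
front of pull [ 378.18780786 -195.26014205]
[0.0, -0.1332, 0.0027, 0.0002]
```

Request:
move_arm(
  moves=[
    [0,-0.04,0,0],
    [0,-0.085,0,0],
    [0,-0.133,0,0],
    [0,-0.133,0,0],
  ],
  jaw=0.0,
)

```text
clock: 50.45
eef_pos: [373.1, -192.0, 186.7]
eef_rot: [-3.139, -0.0, 1.011]
wrist_force: [0.2, -0.1, 0.8]
finger_gap: 15.6
finger_force: 0.0
```

```bash
python3 - <<'E'
from h import *
print(now()); c=cam('scene')
cv2.imwrite('pics/s6.png',cv2.resize(c['f'][170:370,50:317],(800,600)))
c=cam('top')
P=cloud(c); z=P[...,2]; a=np.radians(DA); d=P[...,:2]-D0; dx=d@[np.cos(a),np.sin(a)]; dy=d@[-np.sin(a),np.cos(a)]
k=(z>30)&(z<80)&(abs(dy)<117)&(dx<190)&(dx>3); print('max z in drawer',np.percentile(z[k],[50,90,98,100]))
k=(abs(dy)<65)&(z>40)&(z<55)&(dx>-75)&(dx<-35); print('pull dx',np.percentile(dx[k],[5,50,95]),k.sum(),z[k].mean())
b=D(-100,0); plan([(*b,32,57.9)])
E
```

```text
[np.float64(373.0677719020213), np.float64(-191.9738823960747), np.float64(186.70544939412758), np.float64(57.929322474208604)]
max z in drawer [47.14004801 51.15811851 52.91216153 57.42366307]
pull dx [-63.96367621 -57.52623748 -40.31627799] 56 50.87379707702253
[0.0001, 0.0016, 0.1559, 0.0002]
```

View pics/s6.png

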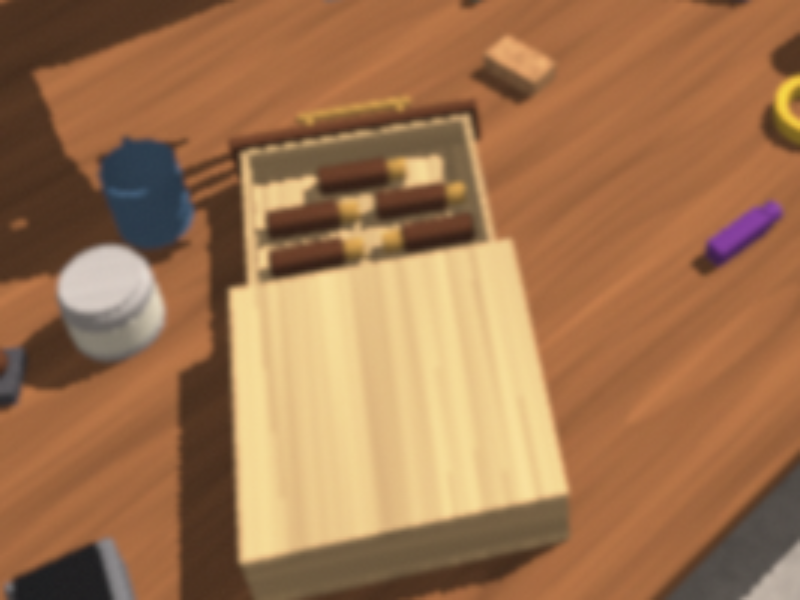

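All five handles lie flat in the drawer, below the rim, at about (355,175), (415,198), (305,215), (430,232) and (310,255). Now push the drawer home.

Request:
move_arm(
  moves=[
    [0,0,0.05,0],
    [0,0,0.1,0],
    [0,0,0.14,0],
    [0,0,0.154,0],
    [0,0,0.154,0],
    [0,0,0.154,0],
  ],
)

```text
clock: 51.15
eef_pos: [377.7, -195.0, 34.0]
eef_rot: [-3.142, -0.0, 1.011]
wrist_force: [-0.0, 0.6, 0.3]
finger_gap: 0.4
finger_force: 0.0
```

Request:
move_arm(
  moves=[
    [0,0.01,0,0],
    [0,0.02,0,0],
    [0,0.025,0,0],
    [0,0.03,0,0],
    [0,0.035,0,0],
    [0,0.04,0,0],
    [0,0.047,0,0],
    [0,0.055,0,0],
    [0,0.065,0,0],
    [0,0.075,0,0],
    [0,0.085,0,0],
    [0,0.095,0,0],
  ],
)

```text
clock: 52.35
eef_pos: [458.2, -245.5, 33.8]
eef_rot: [3.142, -0.0, 1.011]
wrist_force: [-0.5, 0.2, 0.6]
finger_gap: 0.6
finger_force: 0.7
```

```bash
python3 - <<'E'
from h import *
p=np.array(now()); a=np.radians(DA); d=p[:2]-D0; print(p,d@[np.cos(a),np.sin(a)],d@[-np.sin(a),np.cos(a)],manip.read_state()['wrist_force'])
E
```

```text
[ 458.16568885 -245.51472216   33.82050897   57.91061448] -5.543771308890469 -0.07162411090418401 [-0.51751435  0.19900276  0.61308008]
```

Request:
move_arm(
  moves=[
    [0,0.01,0,0],
    [0,0.02,0,0],
    [0,0.03,0,0],
    [0,0.04,0,0],
    [0,0.05,0,0],
    [0,0.06,0,0],
    [0,0.07,0,0],
    [0,0.08,0,0],
    [0,0.09,0,0],
    [0,0.1,0,0],
    [0,0.105,0,0],
    [0,0.11,0,0],
  ],
)

```text
clock: 53.55
eef_pos: [550.9, -303.6, 33.7]
eef_rot: [-3.141, -0.0, 1.011]
wrist_force: [-1.7, 0.3, -0.6]
finger_gap: 0.4
finger_force: 0.6
```

```bash
python3 - <<'E'
from h import *
p=np.array(now()); a=np.radians(DA); ex=np.array([np.cos(a),np.sin(a)]); d=p[:2]-D0; print(p,d@ex,manip.read_state()['wrist_force'][:2]@ex)
c=cam('scene'); P=cloud(c); z=P[...,2]; d=P[...,:2]-np.array([625.5,-350.4]); dx=d@ex; dy=d@[-ex[1],ex[0]]
for lo,hi in((0,300),):
    k=(z>62)&(z<76)&(abs(dy)<120)&(dx<0)&(dx>-250); print('front outer',np.percentile(dx[k],[2,10,50,90]),k.sum())
E
```

```text
[ 550.90769612 -303.58119582   33.70344359   57.91520096] 103.8764577099589 -1.580387597755494
front outer [-36.11099198 -33.66803156 -24.91501338 -19.99097085] 439
```

Request:
move_arm(
  moves=[
    [0,0.004,0,0],
    [0,0.008,0,0],
    [0,0.011,0,0],
    [0,0.014,0,0],
    [0,0.016,0,0],
    [0,0.018,0,0],
    [0,0.02,0,0],
    [0,0.02,0,0],
  ],
)

```text
clock: 54.4
eef_pos: [566.8, -313.6, 33.7]
eef_rot: [-3.139, 0.0, 1.011]
wrist_force: [-8.8, 4.8, 3.9]
finger_gap: -0.0
finger_force: 5.1
```

```bash
python3 - <<'E'
from h import *
p=np.array(now()); a=np.radians(DA); ex=np.array([np.cos(a),np.sin(a)]); d=p[:2]-D0; print(p,d@ex,manip.read_state()['wrist_force'][:2]@ex)
E
```

```text
[ 566.83238453 -313.61424816   33.71777782   57.9161239 ] 122.69816011109225 -10.019846845551967
```

Now in the detent, with about 10 N on the fingers. Keep pushing until it stops firmly.

Request:
move_arm(
  moves=[
    [0,0.001,0,0],
    [0,0.002,0,0],
    [0,0.003,0,0],
    [0,0.004,0,0],
    [0,0.004,0,0],
  ],
)

```text
clock: 54.9
eef_pos: [567.1, -313.7, 33.6]
eef_rot: [-3.129, 0.0, 1.011]
wrist_force: [-36.1, 21.6, 21.5]
finger_gap: 0.3
finger_force: 21.2
```

```bash
python3 - <<'E'
from h import *
p=np.array(now()); a=np.radians(DA); ex=np.array([np.cos(a),np.sin(a)]); d=p[:2]-D0; print(p,d@ex,manip.read_state()['wrist_force'][:2]@ex)
c=cam('scene'); P=cloud(c); z=P[...,2]; d=P[...,:2]-np.array([625.5,-350.4]); dx=d@ex; dy=d@[-ex[1],ex[0]]
k=(z>62)&(z<76)&(abs(dy)<120)&(dx<0)&(dx>-250); print('front outer',np.percentile(dx[k],[2,10,50,90]),k.sum())
E
```

```text
[ 567.10497482 -313.74808739   33.63179206   57.9309843 ] 123.00019929996259 -42.081290908071004
front outer [-19.21097552 -18.14046765 -14.97418168 -12.22601446] 73
```

It moved only 0.3 mm at 42 N, and the travel matches the drawer's full stroke, so it's home. Back off, lift and check.

Request:
move_arm(
  moves=[
    [0,-0.005,0,0],
    [0,-0.02,0,0],
    [0,-0.045,0,0],
    [0,-0.045,0,0],
    [0,-0.045,-0.04,0],
    [0,-0.045,-0.09,0],
    [0,-0.045,-0.14,0],
    [0,-0.07,-0.18,0],
    [0,-0.11,-0.2,0],
    [0,-0.15,-0.2,0],
    [0,-0.15,-0.2,0],
    [0,-0.15,-0.2,0],
  ],
)

```text
clock: 56.15
eef_pos: [444.4, -236.9, 234.9]
eef_rot: [3.139, 0.0, 1.011]
wrist_force: [0.5, -1.3, 0.6]
finger_gap: 0.1
finger_force: 0.0
```

```bash
python3 - <<'E'
from h import *
print(now()); c=cam('scene'); cv2.imwrite('pics/s7.png',cv2.resize(c['f'],(800,600)))
P=cloud(c); z=P[...,2]; a=np.radians(DA); ex=np.array([np.cos(a),np.sin(a)]); d=P[...,:2]-np.array([625.5,-350.4]); dx=d@ex; dy=d@[-ex[1],ex[0]]
k=(z>62)&(z<76)&(abs(dy)<120)&(dx<0)&(dx>-250); print('front outer',np.percentile(dx[k],[2,10,50,90]),k.sum())
X,Y=P[...,0],P[...,1]; m=masks(c['f']); k=(np.hypot(X-466,Y-293)<160)&m['red']&(z>40); print('bar z',np.nanpercentile(z[k],[5,50,95]))
E
```

```text
[np.float64(444.4393308508767), np.float64(-236.89314347856723), np.float64(234.93252729223502), np.float64(57.91323625659899)]
front outer [-19.66569974 -18.52349511 -14.84145106 -12.80107277] 77
bar z [70.33797542 76.7364721  82.54022761]
```

View pics/s7.png

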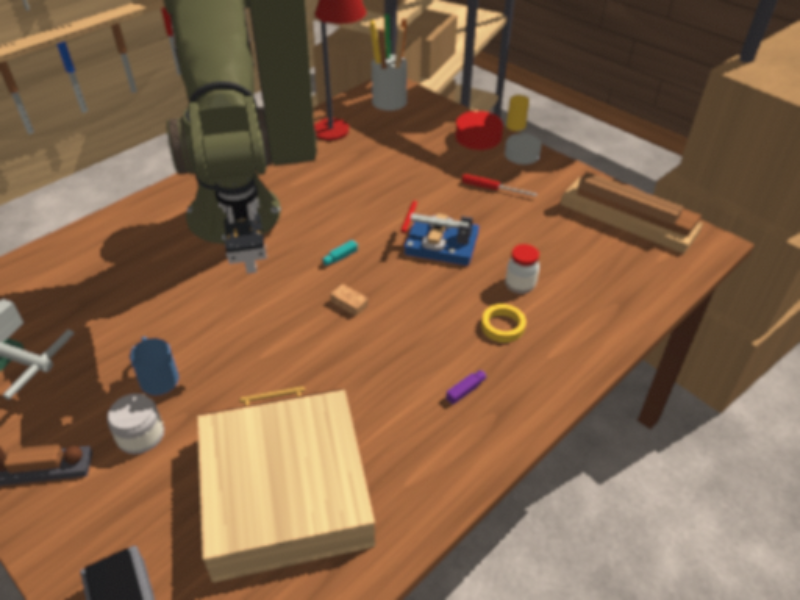

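The drawer is shut at (285,480). The lever is down on the blank at (440,228), the bystanders haven't moved, and no handles are left on the bench.

```bash
python3 -c "
from cell import manip; print(manip.sign_off())"
```

```text
the job is handed in; nothing more can be done
None
```

I handed the job in at about 56 s. The blank is clamped in the jig, all five brass-ferruled handles are in the drawer, and the drawer is pushed home to its stop; the other things are where they were.

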